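# Set the end stop and locate a valve block in a drilling fixture

## Robot

A 6-joint arm with a two-finger parallel gripper is mounted at the origin on the work surface; the furniture and walls round the work are solid. World frame = base frame: x ahead of the robot, y to its left, z up, the work surface at z = 0. Lengths are in mm, angles in rad, forces in N, time in s.
With the tool pointing down it reaches from about 350 to 875 mm from the base axis. Payload 4.2 kg.
Tool frame: the origin (TCP) lies at the very end of the fingers, on their centre line; the grasp point (between the pads) lies 19 mm behind it; z points along the fingers, y is the direction in which the jaws open and shut (so a half turn about z gives the same grasp; the last joint's range is limited). The gripper opens to 85 mm and grips with 20 to 120 N. Pads are 22 mm wide; open, the fingers measure 114 mm over their backs; the gripper's body (76 mm by 85 mm) begins 54 mm behind the grasp point. The pads swing forward as they close: fully open they stand 13 mm farther back than shut.
Start: joints at [1.585, 0.385, 0.008, 0, -1.194, -0.259], TCP at [151.445, 606.353, 208.112] pointing down, gripper open.
Joint ranges: [-3.14, 3.14], [-1.21, 2.06], [-1.07, 1.41], [-3.16, 2.05], [-2.99, -0.16], [-3.1, 3.1]. Speed limits (rad/s): [2.79, 2.79, 3.14, 3.14, 3.14, 3.14].

## Interface

Orientations are given as a unit quaternion [x, y, z, w].
In Python, from bench import arm, optics, job gives the robot as it stands.
- The arm moves only by the tool send_rows, never from a script. Its argument "steps" is a list that holds one entry, the list of rows, each a list of 5 numbers: the shift along the tool's x, y, z in cm, then the turn about the tool's z in rad, then the opening, from 0 (shut) to 1 (fully open). A call has 1 to 10 rows; each row shifts and turns the pose as measured when the row begins, along the tool's axes as they then stand; what a row does not reach is not made up. A row lasts 1/12 s, in which the tool goes at most 41.7 mm and 7.16 degrees, less where a joint would pass 70% of its speed; a pose out of reach is approached as far as the arm can. A call with a gripper value outside its range is refused whole. The fingers move at their own pace and stop on an object; the grip force is fixed at half the most. Time passes only in rows, so rows that do not move let the fingers close. It gives the time, the measured TCP pose, the force and the opening at its end, in the units of the state.
- arm.read_state(): the state, without advancing time (a new reading comes with each control period).
- optics.get_image(name): name is "scene" or "top" or "wrist"; returns (picture, depth): 384x512x3 uint8, blue, green, red; 384x512 float32, mm along the optical axis (not along the pixel's ray), 0 where there is no reading.
- optics.get_calibration(name): a dict with "K" (3x3 intrinsics, pixels), "rvec" (rotation vector, rad) and "tvec" (3), from world to camera coordinates, as OpenCV has them; the wrist camera has in their place "hand_eye" (4x4, takes a point from camera to tool coordinates, whose origin is the TCP and whose axes are the flange's). Camera axes: x right, y down, z forward; pixel columns grow to the right and rows downward; lengths in mm; the calibration is good to about 2 mm. The wrist camera is an equidistant fisheye: a pixel r from the principal point sees the ray r / f radians off the axis. A picture is of the moment at which its call begins: read the wrist's pose just before it. get_calibration takes no time and is no camera call.
- job.job_done(): hands the job in, once; it reports no verdict.
The state is a dict: "clock": time; "joints": joint angles; "joint_vel": joint speeds; "joint_efforts": joint torques, N m; "position": TCP position; "ee_rot": TCP orientation; "contact_force": force on the tool from outside, world axes, zero at the start; "wrist_torque": the same for the moment, N m; "gripper_width": finger opening in mm.
Only numpy, scipy, OpenCV 4.12 (cv2) and the standard library are available. Lean on these libraries where they do the work, as an engineer would, in place of code of your own. Each camera call takes 0.05 s, during which the arm holds its last target. There are 200 camera calls.

## Task

Set the drilling fixture for this part: take the steel stop pin with the thick stem out of the black pin rack and seat it fully in the middle hole of the plate, the one marked with two dots, and let go of it. Then stand the valve block upright on the plate, plain back towards the fence and brass port pointing away from the stop pin, and press it into the corner so that it bears on the fence and on the pin at the same time and the sprung brass plunger in the fence is pushed in flush. Finish while still holding the block pressed against both stops, so that it can be clamped; leave the other pin, the can and the tape where they are.

Things in the scene. Friction and masses are not known exactly. Their poses are not given: they have to be found in the camera images.
- fixture: Fixed grey steel drilling-fixture plate, 140 (x) x 180 (y) x 22 mm thick. Origin: centre of its underside, z up; +x points to the fence side, +y to the one-dot end. Three holes in a row parallel to the fence at x = +27 mm: y = +80 (one dot), +50 (two dots), +20 mm (three dots); the dots are on the side away from the fence.
- hole_two (a point): Centre of the mouth of the middle (two-dot) hole, level with the plate top, 22 mm above the bench. Hole 13.5 mm wide, through the 22 mm plate, 2 mm chamfer.
- seat (a point): Where the valve block's origin comes to lie when it is home against the fence and a stop pin in the two-dot hole (pin play: 1 mm); on the plate top, fixture x = +24, y = -5 mm. The block's axes are then parallel to the fixture's.
- edge_clamp (a point): Top of the low dark edge clamp, backed off at the plate's near edge (18 x 34 mm, fixture x = -52, y = +10 mm, 14 mm high above the plate). It does not move and is not used.
- fence: Steel fence bar fixed on the plate, 18 x 172 x 15 mm. Origin: middle of the stop face at plate-top level; the stop face is the plane x = 0 and looks towards -x; the bar runs along y. A black switch body sits behind it.
- plunger (a joint): Sprung brass plunger, 10 mm wide, that sticks 4 mm out of the fence face at fixture y = +10 mm, 8.5 mm above the plate. 0 = fully out, 0.004 m = pushed in flush with the fence. Takes about 2 N to start and 4 N to press flush; it springs back.
- pin_rack: Fixed black plastic pin rack, 56 (x) x 130 (y) x 30 mm high, with three holes in a row along its y at -42, 0 and +42 mm; the middle one is empty, the two pins stand in the outer ones (either way round). Origin: centre of its underside. A fixed bench vice, about 0.2 m high, stands to the left of rack and fixture (x 0.43 to 0.58, y above 0.05 m): pass high over it.
- stop_pin: Loose steel stop pin, 130 g: a locating ring 24 mm in diameter and 13 mm tall, a grip stem above it 18 mm in diameter (top 48 mm above the ring's underside, fine dark rings near the top), a shank below it 12 mm in diameter and 20 mm long with a tapered end. Origin: on its axis at the ring's underside (shoulder); z up the stem. It stands in the rack, shoulder on the rack's top.
- slim_pin: Loose brass pin: ring 16 mm, stem 12 mm in diameter, top 36 mm above the shoulder, same shank; stands in the other outer hole of the rack and stays there. Origin at its shoulder, z up.
- valve: Loose aluminium valve block, 0.3 to 0.55 kg, standing upright. Body: x -20 to +26, y -17 to +43, z 0 to 72 mm from the origin on its underside. Black panel on the -x face (to x = -24, z 22 to 57 mm), brass port out of the -y face to y = -43 mm. The plain back (+x face) goes against the fence, the plain end (+y face) against the pin. Grip it across x, above the fence.
- valve_port (a point): Tip of the brass port of the valve block, 36 mm above its underside.
- can_oil: Grey oil can with a black cap, 58 mm in diameter, 103 mm tall; bystander. Origin: centre of its underside.
- tape: Roll of black tape, 58 mm across, 19 mm high, lying flat; bystander. Origin: centre of its underside.
Things that resemble listed ones, but are neither listed nor needed, are in the scene too. What is shaped like the valve but orange is not meant.

How it is judged:
By the outcome, as a careful person would: the job done as asked, in the order asked, and still so for the second after the job is handed in, while the arm keeps its last pose, push and grip.
It also fails if it takes over 56 s, if anything falls off the work surface, if the arm or the gripper's body presses on something with over 40 N, if the wrist force passes 120 N, or if a joint passes its speed limit or range.

## Working session

There is one attempt and no reset: what is moved stays moved. The work goes in short steps, Python scripts to look and compute and a tool call to move; the robot and the scene stay as the last step left them, time stands still between calls to the robot, and variables do not carry over. Pictures are saved under pics/ and viewed, about 8 in all and at most 12, crops included, and the job is handed in when it is done.

Besides the shell and the picture viewer there is one more tool, called after ">>>" by a JSON object that holds its "fn" and its "kwargs". send_rows: Moves the arm, as the interface text tells. Its arguments: {"type":"object","properties":{"steps":{"type":"array","items":{"type":"array","items":{"type":"array","items":{"type":"number"}}}}},"required":["steps"]}

```bash
mkdir -p pics; ls
python3 - <<'E'
from bench import arm, optics
import cv2,numpy as np
s=arm.read_state(); print(s)
for n in("scene","top"):
    im,d=optics.get_image(n); cv2.imwrite(f"pics/{n}0.png",im); np.savez(f"pics/{n}0.npz",im=im,d=d)
    print(n,optics.get_calibration(n))
print(optics.get_calibration("wrist"))
E
```

```text
pics
{'clock': 0.0, 'joints': array([ 1.58461162e+00,  3.85557557e-01,  6.60957950e-03, -4.86707487e-04,
       -1.19399754e+00, -2.58591306e-01]), 'joint_vel': array([ 0.00118541, -0.00028329,  0.00101554, -0.00013421,  0.00028381,
       -0.00043878]), 'joint_efforts': array([-6.47007892e-05, -3.92288375e+01,  1.88399649e+01,  4.18636143e+00,
       -4.68625833e-03, -2.36393305e-06]), 'position': array([151.30084458, 605.74992405, 207.01650293]), 'ee_rot': array([ 9.92508368e-01, -1.22171735e-01, -7.81797127e-05,  1.09535268e-03]), 'contact_force': array([ 0.4319564 ,  0.37754917, -0.31335024]), 'wrist_torque': array([-0.040002  , -0.00145827,  0.00901419]), 'gripper_width': 85.66923553572894}
scene {'K': array([[403.15975348,   0.        , 254.15597953],
       [  0.        , 403.15975348, 190.68711261],
       [  0.        ,   0.        ,   1.        ]]), 'rvec': array([ 1.09361045,  2.53603376, -0.87469532]), 'tvec': array([ 482.39862566, -185.97906835, 1097.45235468])}
top {'K': array([[384.21687009,   0.        , 252.56248708],
       [  0.        , 384.21687009, 189.28493015],
       [  0.        ,   0.        ,   1.        ]]), 'rvec': array([ 2.14393446, -2.18996124,  0.07814841]), 'tvec': array([-113.38214573,  553.54335881,  881.50186804])}
{'K': array([[297.31863964,   0.        , 256.96077472],
       [  0.        , 297.31863964, 191.7273941 ],
       [  0.        ,   0.        ,   1.        ]]), 'hand_eye': array([[ 1.16386323e-03, -9.56285969e-01, -2.92430830e-01,
         7.46272787e+01],
       [ 9.99999024e-01,  8.86920576e-04,  1.07961391e-03,
         1.77251796e-01],
       [-7.73056715e-04, -2.92431801e-01,  9.56286068e-01,
        -1.66562459e+02],
       [ 0.00000000e+00,  0.00000000e+00,  0.00000000e+00,
         1.00000000e+00]])}
```

View pics/scene0.png

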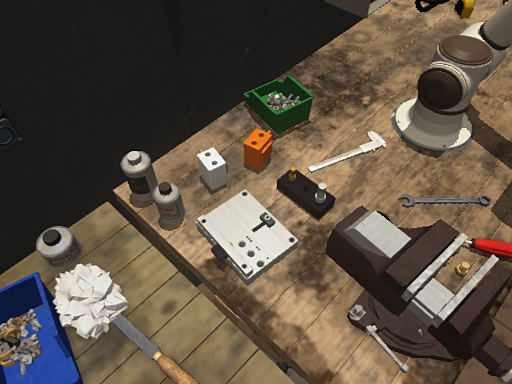

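View pics/top0.png

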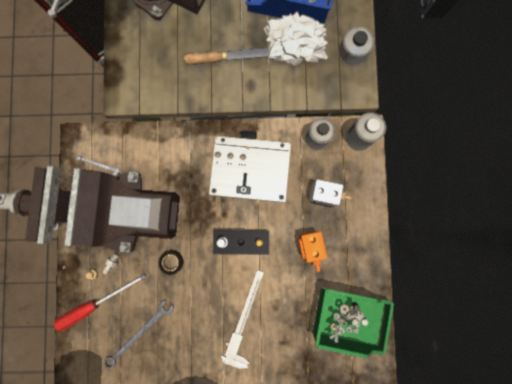

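The top view (image up = +x, left = +y) shows:
- Fixture at (250,170), with its holes at (218/230/242,155).
- Rack at (240,242). The candidate pins are the steel one at (222,243) and the brass one at (259,243).
- Candidate valve blocks are the white/aluminium one at (326,192), with its port to the right, and the orange decoy at (313,247).
- Cans at (320,131) and (369,128), tape at (171,262).

My choice is the steel pin at (222,243) and the white block. Next is the one close crop to check that, plus measurements.

```bash
cat > h.py <<'E'
import numpy as np,cv2
from bench import arm,optics
from scipy.spatial.transform import Rotation as R
def ray(n,uv,st=None):
    c=optics.get_calibration(n);K=c["K"];uv=np.atleast_2d(np.float64(uv))
    if n=="wrist":
        d=(uv-K[:2,2])/K[0,0];t=np.linalg.norm(d,axis=1,keepdims=True)
        v=np.hstack([d/np.maximum(t,1e-9)*np.sin(t),np.cos(t)]);H=c["hand_eye"]
        Rt=R.from_quat(st["ee_rot"]).as_matrix()
        return Rt@H[:3,3]+st["position"],v@H[:3,:3].T@Rt.T
    Rm=cv2.Rodrigues(c["rvec"])[0]
    v=np.hstack([(uv-K[:2,2])/K[0,0],np.ones((len(uv),1))])
    return -Rm.T@c["tvec"],v@Rm
def onz(n,uv,z,st=None):
    o,v=ray(n,uv,st);return o+v*((z-o[2])/v[:,2:])
def proj_wrist(P,st):
    c=optics.get_calibration("wrist");K=c["K"];H=c["hand_eye"];Rt=R.from_quat(st["ee_rot"]).as_matrix()
    q=(np.atleast_2d(P)-st["position"])@Rt;q=(q-H[:3,3])@H[:3,:3]
    r=np.linalg.norm(q[:,:2],axis=1);t=np.arctan2(r,q[:,2])
    return K[:2,2]+q[:,:2]/r[:,None]*(t*K[0,0])[:,None]
E
python3 - <<'E'
from h import *
f=np.load("pics/top0.npz");im=f["im"]
c=cv2.resize(im[115:265,200:360],None,fx=4.5,fy=4,interpolation=cv2.INTER_CUBIC)
c=cv2.resize(im[115:265,200:360],None,fx=4,fy=4,interpolation=cv2.INTER_CUBIC)
cv2.imwrite("pics/topcrop.png",c)
hsv=cv2.cvtColor(im,cv2.COLOR_BGR2HSV)
m=((hsv[...,2]>170)&(hsv[...,1]<60)).astype(np.uint8)
n,l,s,ce=cv2.connectedComponentsWithStats(m)
for i in range(1,n):
    if s[i,4]>60:
        r=cv2.minAreaRect(np.argwhere(l==i)[:,::-1].astype(np.float32));print(s[i],ce[i].round(1),np.round(cv2.boxPoints(r),1).tolist())
for nm,uv,z in(("holes",[(218,155),(230,155.5),(242.5,156)],22),("steel pin top",[(222,243)],78),("slim",[(259.5,243)],66),("valve top",[(326,192)],72),("tape",[(171,262)],19)):
    print(nm,onz("top",uv,z).round(1).tolist())
E
```

```text
[ 266   13   61   48 2158] [296.1  37.4] [[265.1000061035156, 15.399999618530273], [323.70001220703125, 10.899999618530273], [327.3999938964844, 58.599998474121094], [268.79998779296875, 63.099998474121094]]
[346  36  25  17 191] [357.4  45.9] [[346.0, 36.0], [370.0, 36.0], [370.0, 52.0], [346.0, 52.0]]
[358 115  26  25 432] [371.1 126.9] [[353.5, 126.5], [370.5, 109.5], [388.0, 127.0], [371.0, 144.0]]
[312 122  21  19 159] [321.4 132.8] [[310.8999938964844, 139.10000610351562], [312.70001220703125, 121.4000015258789], [332.5, 123.30000305175781], [330.70001220703125, 141.10000610351562]]
[ 209  136   82   67 4276] [250.6 168.4] [[208.1999969482422, 194.5], [214.1999969482422, 134.60000610351562], [291.70001220703125, 142.39999389648438], [285.70001220703125, 202.3000030517578]]
[ 38 167  14  76 293] [ 44.8 202.7] [[37.5, 241.89999389648438], [47.20000076293945, 166.5], [51.70000076293945, 167.10000610351562], [42.0, 242.5]]
[ 65 169  14  77 365] [ 71.6 207.6] [[64.4000015258789, 244.6999969482422], [73.69999694824219, 168.60000610351562], [78.80000305175781, 169.1999969482422], [69.
[... 692 characters left out ...]
.1] [[102.0999984741211, 272.70001220703125], [106.5999984741211, 259.20001220703125], [113.19999694824219, 261.3999938964844], [108.69999694824219, 274.8999938964844]]
[ 221  270   43   99 1046] [241.4 328.2] [[219.5, 364.8999938964844], [236.10000610351562, 266.1000061035156], [263.5, 270.79998779296875], [246.89999389648438, 369.5]]
[ 96 278  45  26 134] [118.7 290.4] [[95.5, 302.1000061035156], [139.39999389648438, 277.0], [140.89999389648438, 279.6000061035156], [97.0, 304.70001220703125]]
holes [[635.0, -44.4, 22.0], [633.1, -73.0, 22.0], [631.2, -102.8, 22.0]]
steel pin top [[429.5, -56.7, 78.0]]
slim [[427.3, -138.8, 66.0]]
valve top [[537.0, -288.9, 72.0]]
tape [[385.0, 69.1, 19.0]]
```

View pics/topcrop.png

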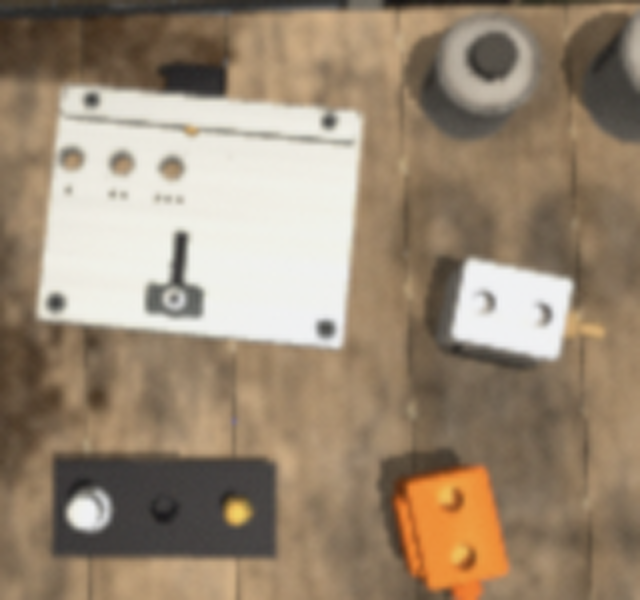

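The crop confirms the targets: the two-dot hole is the middle one at crop (121,163), the steel thick-stem pin is at (88,510), and the white valve is at (512,310) with its port to the right (-y). I'm moving over the pin now, high up, and turning the tool to the fixture yaw.

>>> {"fn": "send_rows", "kwargs": {"steps": [[[0, 0, -3.2, 0, 1], [0, 0, -3.2, 0, 1], [0, 0, -3.2, 0, 1], [2.39, 3.19, 0, 0, 1], [2.39, 3.19, 0, 0, 1], [2.39, 3.19, 0, 0, 1], [2.39, 3.19, 0, 0, 1], [2.39, 3.19, 0, 0, 1], [2.39, 3.19, 0, 0, 1], [2.39, 3.19, 0, 0, 1]]]}}

```text
clock: 0.93
position: [259.6, 343.4, 301.3]
ee_rot: [0.993, -0.118, -0.0, 0.008]
contact_force: [1.8, 0.2, 0.8]
gripper_width: 85.4
```

Run:
```python
from h import *
# fixture box corners at plate top(22)/fence; valve corners at 72
b=onz("top",[[214.2,134.6],[291.7,142.4],[285.7,202.3],[208.2,194.5]],22);print(b.round(1).tolist())
e=b[0]-b[1];g=b[3]-b[2];k=b[0]-b[3]
print("yaw y-edges",np.arctan2(-e[0],e[1]),np.arctan2(-g[0],g[1]),"x-edge",np.arctan2(k[1],k[0]))
v=onz("top",[[311.9,198.9],[316.5,178.4],[343.7,184.5],[339.1,204.9]],72);print(v.round(1).tolist())
e=v[1]-v[2];print("valve yaw",np.arctan2(-e[0],e[1]),np.arctan2(*(v[1]-v[0])[[1,0]]))
```

```text
[[684.7, -35.9, 22.0], [661.2, -220.6, 22.0], [518.8, -202.3, 22.0], [541.1, -20.0, 22.0]]
yaw y-edges -0.126426740285534 -0.12205686728375169 x-edge -0.10995186659048009
[[522.3, -257.1, 72.0], [567.9, -268.9, 72.0], [552.9, -328.7, 72.0], [507.8, -316.7, 72.0]]
valve yaw -0.24587251884428923 -0.2533311377625464
```

>>> {"fn": "send_rows", "kwargs": {"steps": [[[2.4, 3.3, 0, 0, 1], [2.4, 3.3, 0, 0, 1], [2.4, 3.3, 0, 0, 1], [2.4, 3.3, 0, 0, 1], [2.4, 3.3, 0, 0, 1], [2.4, 3.3, 0, 0, 1], [2.4, 3.3, 0, 0, 1], [2.4, 3.3, 0, 0, 1], [2.4, 3.3, 0, 0, 1], [2.4, 3.3, 0, 0, 1]]]}}

```text
clock: 1.77
position: [411.4, -44.4, 306.3]
ee_rot: [0.993, -0.114, 0.0, 0.006]
contact_force: [-0.0, 1.3, 0.0]
gripper_width: 85.7
```

>>> {"fn": "send_rows", "kwargs": {"steps": [[[1.5, 1.5, 2, -0.06, 1], [0, 0, 3, -0.06, 1], [0, 0, 3, 0, 1], [0, 0, 0, 0, 1], [0, 0, 0, 0, 1]]]}}

```text
clock: 2.18
position: [424.6, -72.9, 224.1]
ee_rot: [0.998, -0.059, 0.0, 0.007]
contact_force: [0.9, -0.2, -0.1]
gripper_width: 85.0
```

Run:
```python
from h import *
s=arm.read_state();im,d=optics.get_image("wrist");cv2.imwrite("pics/w1.png",im);np.savez("pics/w1.npz",im=im,d=d,p=s["position"],q=s["ee_rot"])
print(s["position"],s["ee_rot"],s["joints"].round(2),proj_wrist([[429.5,-56.7,78],[427,-139,66],[633,-73,22]],s).round())
```

```text
[424.63906858 -72.93648111 224.05625582] [ 9.98227636e-01 -5.90839947e-02  4.89967744e-04  7.10122346e-03] [ 0.22  0.03 -0.42  0.02 -1.13  1.22] [[239. 171.]
 [312. 162.]
 [234.   2.]]
```

View pics/w1.png

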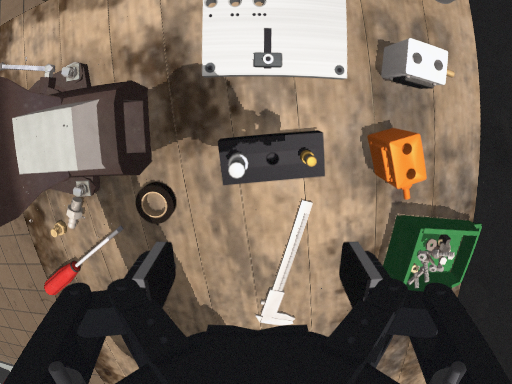

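Wrist view: rack in the centre, steel pin with its top at about (238,171), brass pin top at (311,161), fixture at the top, white valve at (415,62) and tape at (156,203). The top-camera predictions agree to a few pixels. I'll measure the pin top here, then descend.

Run:
```python
from h import *
f=np.load("pics/w1.npz");im=f["im"];st=dict(position=f["p"],ee_rot=f["q"])
sub=cv2.cvtColor(im,cv2.COLOR_BGR2GRAY)[148:190:1,220:258]
for r in range(0,42,2): print(148+r,sub[r,::2].tolist())
d=f["d"][148:190,220:258]; print(d[::4,::4].astype(int))
```

```text
148 [25, 23, 24, 24, 27, 21, 39, 58, 52, 66, 60, 63, 62, 56, 60, 67, 60, 63, 62]
150 [19, 22, 25, 24, 31, 26, 25, 23, 34, 55, 61, 60, 64, 59, 65, 62, 64, 59, 65]
152 [45, 51, 59, 61, 48, 22, 19, 28, 41, 55, 40, 59, 62, 58, 63, 61, 64, 59, 62]
154 [61, 60, 61, 53, 21, 25, 48, 80, 116, 119, 154, 97, 64, 64, 68, 67, 67, 68, 69]
156 [57, 60, 62, 26, 23, 40, 122, 144, 138, 134, 182, 228, 152, 72, 65, 67, 69, 72, 74]
158 [58, 60, 61, 56, 19, 114, 140, 100, 85, 86, 86, 167, 248, 182, 69, 68, 67, 69, 68]
160 [66, 59, 58, 60, 73, 141, 94, 68, 62, 64, 79, 83, 220, 234, 70, 67, 68, 69, 69]
162 [86, 59, 58, 61, 90, 122, 68, 113, 160, 115, 83, 75, 108, 249, 106, 67, 68, 67, 66]
164 [75, 59, 57, 62, 111, 104, 227, 248, 249, 248, 239, 109, 76, 246, 99, 69, 71, 68, 70]
166 [104, 58, 59, 60, 84, 227, 248, 249, 248, 249, 249, 244, 102, 248, 69, 67, 66, 68, 65]
168 [112, 57, 58, 61, 119, 245, 247, 249, 249, 249, 249, 249, 155, 223, 60, 61, 62, 60, 61]
170 [109, 58, 59, 59, 148, 242, 246, 248, 249, 249, 249, 249, 211, 67, 58, 59, 60, 60, 60]
172 [114, 57, 55, 57, 96, 238, 244, 247, 249, 249, 249, 249, 1
[... 526 characters left out ...]
, 143, 157, 164, 169, 174]
186 [133, 128, 121, 118, 117, 129, 145, 160, 158, 157, 123, 151, 143, 136, 141, 151, 169, 175, 176]
188 [129, 125, 123, 117, 118, 128, 142, 154, 154, 155, 156, 154, 147, 138, 140, 151, 170, 177, 178]
[[359 359 359 361 360 359 360 359 360 360]
 [361 359 360 360 362 360 361 361 363 361]
 [361 362 362 349 347 349 350 363 362 363]
 [363 363 364 338 322 327 342 364 365 364]
 [396 366 366 316 317 314 322 365 365 365]
 [396 366 369 317 318 317 322 366 366 366]
 [398 368 369 319 319 319 368 368 367 369]
 [401 370 370 369 321 320 371 370 370 370]
 [402 371 371 370 372 372 370 370 372 371]
 [402 372 371 402 403 404 404 405 405 403]
 [403 405 407 406 405 405 406 406 407 404]]
```

```bash
cat >> h.py <<'E'
def move(target,yaw=None,st=None):
    st=st or arm.read_state();Rt=R.from_quat(st["ee_rot"]).as_matrix()
    y=np.arctan2(Rt[1,0],Rt[0,0]);d=Rt.T@(np.array(target)-st["position"])/10
    print("tool cm",d.round(2),"turn",None if yaw is None else round(y-yaw,3),"yaw now",round(y,3),"tilt",Rt[:2,2].round(3))
E
python3 - <<'E'
from h import *
f=np.load("pics/w1.npz");st=dict(position=f["p"],ee_rot=f["q"])
P=onz("wrist",[[236.7,170]],78,st)[0];print(P)
move([P[0],P[1],110],-.12)
# plate near edge corners approx
print(onz("wrist",[[202,77],[346,77],[203,2]],22,st).round(1), onz("wrist",[[390,84],[447,86]],0,st))
E
```

```text
[430.68803293 -54.25243635  78.        ]
tool cm [ 0.42 -2.04 11.36] turn 0.002 yaw now -0.118 tilt [-0.001 -0.014]
[[ 540.8  -22.2   22. ]
 [ 522.8 -200.6   22. ]
 [ 639.   -34.2   22. ]] [[ 512.79030377 -272.95216065    0.        ]
 [ 510.46262628 -374.72081503    0.        ]]
```

>>> {"fn": "send_rows", "kwargs": {"steps": [[[0.42, -2.04, 2, 0, 1], [0, 0, 3, 0, 1], [0, 0, 3, 0, 1], [0, 0, 3, 0, 1], [0, 0, 0, 0, 1], [0, 0, 0, 0, 1]]]}}

```text
clock: 2.73
position: [442.5, -49.0, 123.5]
ee_rot: [0.998, -0.055, 0.014, 0.005]
contact_force: [0.5, 0.4, 0.5]
gripper_width: 85.5
```

Run:
```python
from h import *
s=arm.read_state();im,d=optics.get_image("wrist");cv2.imwrite("pics/w2.png",im);np.savez("pics/w2.npz",im=im,d=d,p=s["position"],q=s["ee_rot"])
g=cv2.cvtColor(im,cv2.COLOR_BGR2GRAY);m=(g>225).astype(np.uint8)
n,l,st,ce=cv2.connectedComponentsWithStats(m)
u=proj_wrist([[430.7,-54.3,78]],s)[0];print("pred",u,s["position"])
for i in range(1,n):
    if st[i,4]>80 and np.hypot(*(ce[i]-u))<60:
        e=cv2.minEnclosingCircle(np.argwhere(l==i)[:,::-1].astype(np.float32));print(st[i],ce[i],e,onz("wrist",[e[0]],78,s))
move([430.7,-54.3,48],-.11)
```

```text
pred [264.50227692 219.33948168] [442.4858013  -48.97967753 123.53078812]
[254 209  21  20 322] [263.65838509 218.85403727] ((263.6941833496094, 218.53883361816406), 10.319994926452637) [[431.42625696 -53.74904853  78.        ]]
tool cm [-1.3   0.61  7.53] turn -0.001 yaw now -0.111 tilt [ 0.027 -0.01 ]
```

View pics/w2.png

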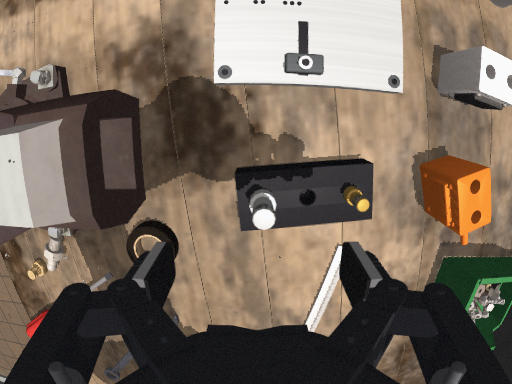

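>>> {"fn": "send_rows", "kwargs": {"steps": [[[-0.6, 0.3, 0.4, 0, 1], [-0.6, 0.3, 0.8, 0, 1], [0, 0, 0.8, 0, 1], [0, 0, 0.8, 0, 1], [0, 0, 0.8, 0, 1], [0, 0, 0.4, 0, 1], [0, 0, 0, 0, 1]]]}}

```text
clock: 3.37
position: [434.9, -53.2, 87.2]
ee_rot: [0.998, -0.055, 0.021, 0.002]
contact_force: [-0.2, -0.4, 0.4]
gripper_width: 85.7
```

Run:
```python
from h import *
s=arm.read_state();print(s["position"]);move([431.4,-53.7,48],-.11)
```

```text
[434.88654724 -53.23299365  87.21558863]
tool cm [-0.51  0.08  3.9 ] turn 0.001 yaw now -0.109 tilt [ 0.042 -0.007]
```

>>> {"fn": "send_rows", "kwargs": {"steps": [[[0, 0, 0, 0, 1], [0, 0, 0, 0, 1], [0, 0, 0, 0, 1], [0, 0, 0, 0, 1]]]}}

```text
clock: 3.7
position: [435.3, -53.3, 86.8]
ee_rot: [0.998, -0.055, 0.021, 0.003]
contact_force: [-0.3, -0.6, -0.7]
gripper_width: 85.4
```

>>> {"fn": "send_rows", "kwargs": {"steps": [[[0, 0, -1, 0, 1], [0, 0, -1, 0, 1], [0, 0, -1, 0, 1], [0, 0, -1, 0, 1]]]}}

```text
clock: 4.03
position: [432.4, -53.2, 126.6]
ee_rot: [0.998, -0.055, 0.019, 0.003]
contact_force: [-0.1, -0.1, -0.4]
gripper_width: 85.6
```

>>> {"fn": "send_rows", "kwargs": {"steps": [[[-1, 0, 0, 0, 1], [-1, 0, 0, 0, 1], [-1, 0, 0, 0, 1], [-1, 0, 0, 0, 1]]]}}

```text
clock: 4.37
position: [391.8, -48.3, 126.1]
ee_rot: [0.998, -0.055, 0.021, 0.003]
contact_force: [-1.1, -0.5, 0.0]
gripper_width: 85.5
```

>>> {"fn": "send_rows", "kwargs": {"steps": [[[1, 0, -3, 0, 1], [1, 0, -4, 0, 1], [1, 0, -3, 0, 1], [1, 0, 0, 0, 1]]]}}

```text
clock: 4.7
position: [414.2, -53.8, 224.6]
ee_rot: [0.998, -0.055, 0.011, 0.005]
contact_force: [0.2, 0.1, -0.1]
gripper_width: 85.4
```

>>> {"fn": "send_rows", "kwargs": {"steps": [[[0, 0, 1.5, 0, 1], [0, 0, 1.5, 0, 1], [0, 0, 1.5, 0, 1], [0, 0, 1.5, 0, 1], [0, 0, 1.5, 0, 1]]]}}

```text
clock: 5.12
position: [416.3, -53.3, 149.3]
ee_rot: [0.998, -0.054, 0.017, 0.003]
contact_force: [0.2, 0.1, 0.2]
gripper_width: 85.2
```

>>> {"fn": "send_rows", "kwargs": {"steps": [[[0.7, 0, 2, 0, 1], [0.6, 0, 2.5, 0, 1], [0, 0, 2.3, 0, 1], [0, 0, 1.8, 0, 1], [0, 0, 0.8, 0, 1], [0, 0, 0, 0, 1]]]}}

```text
clock: 5.62
position: [421.6, -56.1, 45.2]
ee_rot: [0.998, -0.054, 0.011, 0.004]
contact_force: [0.3, 1.2, 0.4]
gripper_width: 85.6
```

Run:
```python
from h import *
s=arm.read_state();print(s["position"],s["joints"].round(3));move([431.4,-53.7,48],-.11)
```

```text
[421.62785813 -56.11935885  45.1920333 ] [ 0.265  0.25  -0.705  0.026 -0.599  1.176]
tool cm [ 0.95 -0.34 -0.26] turn 0.001 yaw now -0.109 tilt [ 0.021 -0.01 ]
```

>>> {"fn": "send_rows", "kwargs": {"steps": [[[0.6, -0.3, -0.3, 0, 1], [0.4, 0, 0, 0, 1], [0, 0, 0, 0, 1]]]}}

```text
clock: 5.87
position: [430.6, -54.0, 48.3]
ee_rot: [0.998, -0.054, 0.009, 0.005]
contact_force: [0.5, -0.6, 0.0]
gripper_width: 85.4
```

Run:
```python
from h import *
s=arm.read_state();print(s["position"]);move([431.4,-53.7,48],-.11)
```

```text
[430.64377492 -53.95615047  48.34555732]
tool cm [ 0.07 -0.03  0.04] turn 0.002 yaw now -0.108 tilt [ 0.018 -0.011]
```

>>> {"fn": "send_rows", "kwargs": {"steps": [[[0, 0, 0, 0, 0], [0, 0, 0, 0, 0], [0, 0, 0, 0, 0], [0, 0, 0, 0, 0], [0, 0, 0, 0, 0], [0, 0, 0, 0, 0], [0, 0, 0, 0, 0], [0, 0, 0, 0, 0]]]}}

```text
clock: 6.53
position: [432.9, -53.4, 51.6]
ee_rot: [0.998, -0.054, 0.013, 0.004]
contact_force: [-0.0, -0.7, -1.1]
gripper_width: 13.1
```

>>> {"fn": "send_rows", "kwargs": {"steps": [[[0, 0, -0.8, 0, 0], [0, 0, -1.5, 0, 0], [0, 0, -2, 0, 0], [0, 0, -2, 0, 0], [0, 0, -2, 0, 0], [0, 0, -0.5, 0, 0]]]}}

```text
clock: 7.03
position: [427.3, -53.2, 141.9]
ee_rot: [0.998, -0.054, 0.008, 0.005]
contact_force: [0.3, 0.4, -0.4]
gripper_width: 12.7
```

Run:
```python
from h import *
s=arm.read_state();print(s["position"],s["gripper_width"],s["contact_force"]);move([560,-75,130],-.11)
```

```text
[427.34863593 -53.2023334  141.89539255] 12.749712972307037 [ 0.26587827  0.37954509 -0.39875489]
tool cm [13.4   0.72  1.43] turn 0.001 yaw now -0.109 tilt [ 0.016 -0.01 ]
```

Run:
```python
from h import *
s=arm.read_state();im,d=optics.get_image("wrist");np.savez("pics/w3.npz",im=im,d=d,p=s["position"],q=s["ee_rot"])
cv2.imwrite("pics/w3.png",im)
print(s["gripper_width"])
```

```text
12.749712972307037
```

View pics/w3.png

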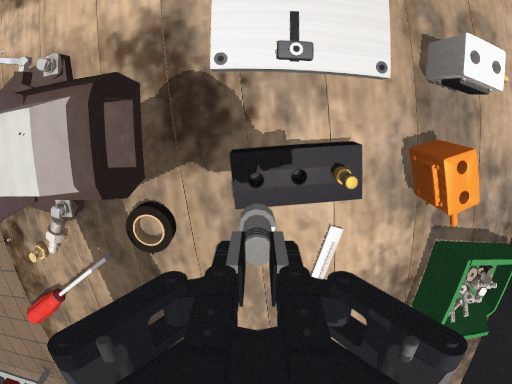

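The pin is held between the pads: ring at (257,213), and the rack hole is now empty. Moving just short of the two-dot hole to measure both in one image.

>>> {"fn": "send_rows", "kwargs": {"steps": [[[1.5, 0, 0, 0, 0], [2.5, 0, 0, 0, 0], [2.5, 0, 0, 0, 0], [2.5, 0, 0, 0, 0], [2.5, 0, 0, 0, 0], [2.5, 0, 0, 0, 0], [1.5, 0, 0.5, 0, 0], [1, 0, 0.5, 0, 0], [0, 0, 0, 0, 0], [0, 0, 0, 0, 0]]]}}

```text
clock: 7.92
position: [588.7, -72.6, 119.6]
ee_rot: [0.998, -0.056, -0.002, 0.004]
contact_force: [-0.6, -0.8, -1.3]
gripper_width: 13.0
```

Run:
```python
from h import *
s=arm.read_state();im,d=optics.get_image("wrist");np.savez("pics/w4.npz",im=im,d=d,p=s["position"],q=s["ee_rot"])
cv2.imwrite("pics/w4.png",cv2.resize(im[60:360,100:420],None,fx=2,fy=2,interpolation=cv2.INTER_CUBIC))
print(s["position"]);move([633,-73,100],-.11)
print(proj_wrist([[635,-44,22],[633,-73,22],[631,-103,22]],s).round())
```

```text
[588.69425146 -72.61267114 119.64844889]
tool cm [ 4.46 -0.48  1.92] turn -0.003 yaw now -0.113 tilt [-0.006 -0.007]
[[218. 139.]
 [250. 137.]
 [284. 136.]]
```

View pics/w4.png

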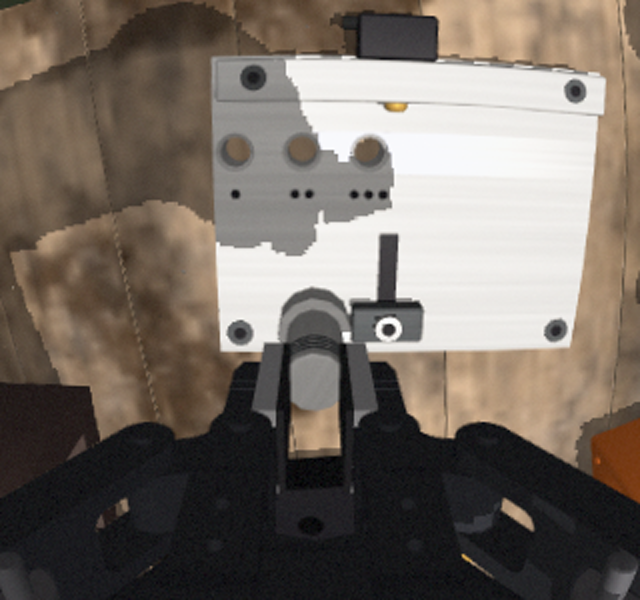

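Run:
```python
from h import *
f=np.load("pics/w4.npz");im=f["im"];st=dict(position=f["p"],ee_rot=f["q"])
px=lambda c:np.array(c)/2+[100,60]
H=onz("wrist",px([[235,150],[302,150],[369,150]]),22,st);print("holes",H.round(1).tolist())
e=H[0]-H[2];print("yaw",np.arctan2(-e[0],e[1]))
F=onz("wrist",px([[217,100],[605,112]]),37,st);e=F[0]-F[1];print("fence top front edge yaw",np.arctan2(-e[0],e[1]),F.round(1).tolist())
P=onz("wrist",px([[220,350],[571,346]]),22,st);e=P[0]-P[1];print("near edge",np.arctan2(-e[0],e[1]),P.round(1).tolist())
# tool frame rays
s0=dict(position=np.zeros(3),ee_rot=[0,0,0,1])
for nm,c,z in(("top ctr",[315,383],-26.4),("top low edge",[315,410],-26.4),("ring up edge",[313,289],21.6),("ring L",[279,325],15),("ring R",[349,325],15)):
    print(nm,onz("wrist",px([c]),z,s0).round(1))
```

```text
holes [[638.6, -44.1, 22.0], [634.9, -73.7, 22.0], [631.7, -103.4, 22.0]]
yaw -0.11503581154796322
fence top front edge yaw -0.1123640831294125 [[662.0, -41.3, 37.0], [642.7, -212.0, 37.0]]
near edge -0.11817688811459585 [[542.7, -22.0, 22.0], [521.3, -202.5, 22.0]]
top ctr [[ -1.6   0.7 -26.4]]
top low edge [[-10.    0.7 -26.4]]
ring up edge [[ 8.1  0.1 21.6]]
ring L [[ -2.3 -11.2  15. ]]
ring R [[-2.3 12.  15. ]]
```

>>> {"fn": "send_rows", "kwargs": {"steps": [[[1, 0, 0.5, 0, 0], [1.5, 0, 0.8, 0, 0], [1.3, -0.1, 0.8, 0, 0], [0.8, -0.2, 0.8, 0, 0], [0.4, -0.1, 0.8, 0, 0], [0, 0, 0.5, 0, 0], [0, 0, 0, 0, 0]]]}}

```text
clock: 8.55
position: [637.6, -73.7, 74.9]
ee_rot: [0.998, -0.056, -0.003, 0.003]
contact_force: [0.8, -0.5, -1.4]
gripper_width: 13.0
```

Run:
```python
from h import *
s=arm.read_state();im,d=optics.get_image("wrist");np.savez("pics/w5.npz",im=im,d=d,p=s["position"],q=s["ee_rot"])
cv2.imwrite("pics/w5.png",cv2.resize(im[100:300,170:370],None,fx=3,fy=3,interpolation=cv2.INTER_CUBIC))
print(s["position"],s["contact_force"]);move([638.6,-73.7,75],-.115)
print(proj_wrist([[638.6,-44.1,22],[634.9,-73.7,22],[631.7,-103.4,22]],s).round())
```

```text
[637.61253599 -73.72111071  74.93068043] [ 0.78038957 -0.50810189 -1.42738744]
tool cm [ 0.09 -0.01  0.04] turn 0.004 yaw now -0.111 tilt [-0.006 -0.007]
[[218. 203.]
 [256. 204.]
 [294. 203.]]
```

View pics/w5.png

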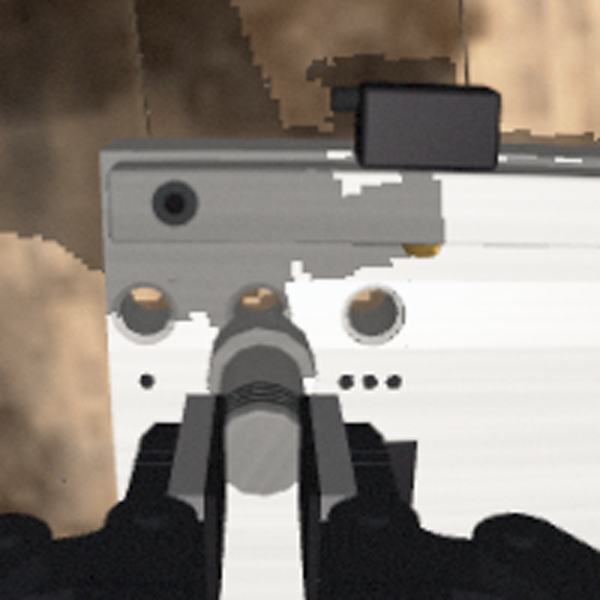

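Picture (9 viewed so far): holes one and three are at crop (146,311) and (374,313), which puts hole two at about (260,312). The shank is right above it, within about 0.5 mm. Descending gently.

>>> {"fn": "send_rows", "kwargs": {"steps": [[[0.1, -0.04, 0.4, 0, 0], [0, 0, 0.5, 0, 0], [0, 0, 0.5, 0, 0], [0, 0, 0.3, 0, 0]]]}}

```text
clock: 8.93
position: [638.6, -73.4, 59.4]
ee_rot: [0.998, -0.055, -0.001, 0.003]
contact_force: [0.9, 0.3, -1.5]
gripper_width: 13.1
```

Run:
```python
from h import *
s=arm.read_state();print(s["position"],s["contact_force"]);move([638.6,-73.3,43.6],-.115)
```

```text
[638.57827874 -73.37843146  59.35435466] [ 0.86923818  0.27389157 -1.50513344]
tool cm [ 0.   -0.02  1.58] turn 0.004 yaw now -0.111 tilt [-0.003 -0.006]
```

>>> {"fn": "send_rows", "kwargs": {"steps": [[[0, 0, 0.4, 0, 0], [0, 0, 0.4, 0, 0], [0, 0, 0.3, 0, 0]]]}}

```text
clock: 9.18
position: [638.2, -73.5, 47.6]
ee_rot: [0.998, -0.055, -0.001, 0.003]
contact_force: [-0.5, -0.3, -1.6]
gripper_width: 12.8
```

>>> {"fn": "send_rows", "kwargs": {"steps": [[[0, 0, 0.3, 0, 0], [0, 0, 0.2, 0, 0], [0, 0, 0.1, 0, 0]]]}}

```text
clock: 9.43
position: [639.6, -73.8, 44.1]
ee_rot: [0.999, -0.054, 0.0, 0.004]
contact_force: [-1.6, 0.4, 1.8]
gripper_width: 12.9
```

>>> {"fn": "send_rows", "kwargs": {"steps": [[[0, 0, 0.2, 0, 0], [0, 0, 0.2, 0, 0]]]}}

```text
clock: 9.6
position: [641.3, -74.0, 44.1]
ee_rot: [0.999, -0.053, 0.002, 0.004]
contact_force: [-3.4, 1.5, 8.3]
gripper_width: 13.0
```

>>> {"fn": "send_rows", "kwargs": {"steps": [[[0, 0, 0.3, 0, 0], [0, 0, 0.3, 0, 0]]]}}

```text
clock: 9.77
position: [643.3, -74.3, 44.2]
ee_rot: [0.999, -0.052, 0.005, 0.005]
contact_force: [-5.6, 1.2, 13.5]
gripper_width: 12.6
```

>>> {"fn": "send_rows", "kwargs": {"steps": [[[-0.2, 0, -0.1, 0, 1], [0, 0, 0, 0, 1], [0, 0, 0, 0, 1], [0, 0, 0, 0, 1], [0, 0, 0, 0, 1], [0, 0, -0.5, 0, 1], [0, 0, -1.5, 0, 1], [0, 0, -3, 0, 1], [0, 0, -3.5, 0, 1], [-1.5, 0, -3.5, 0, 1]]]}}

```text
clock: 10.6
position: [621.9, -71.7, 158.9]
ee_rot: [0.999, -0.053, -0.004, 0.007]
contact_force: [0.4, -0.4, 0.9]
gripper_width: 85.7
```

>>> {"fn": "send_rows", "kwargs": {"steps": [[[-2, 2, -1, 0.1, 1], [-2, 3, 0, 0.1, 1], [-1, 3, 0, 0, 1], [0, 0, 0, 0, 1]]]}}

```text
clock: 10.93
position: [558.2, -140.8, 181.9]
ee_rot: [0.988, -0.155, 0.006, 0.006]
contact_force: [-0.2, 0.1, -0.4]
gripper_width: 85.4
```

Run:
```python
from h import *
s=arm.read_state();im,d=optics.get_image("wrist");np.savez("pics/w6.npz",im=im,d=d,p=s["position"],q=s["ee_rot"])
cv2.imwrite("pics/w6.png",cv2.resize(im[0:300,120:512],None,fx=2,fy=2,interpolation=cv2.INTER_CUBIC))
print(s["position"],s["contact_force"],s["joints"].round(2));move([535,-295,140],-1.82)
print(proj_wrist([[634.9,-73.7,22],[634.9,-73.7,70],[535,-295,72]],s).round())
```

```text
[ 558.1894095  -140.75978344  181.92679769] [-0.15109289  0.13486368 -0.4095273 ] [ 0.04  0.31 -0.17  0.02 -1.07  1.21]
tool cm [ 2.31 15.5   4.38] turn 1.51 yaw now -0.31 tilt [ 0.012 -0.013]
[[177. 127.]
 [165. 131.]
 [404. 161.]]
```

View pics/w6.png

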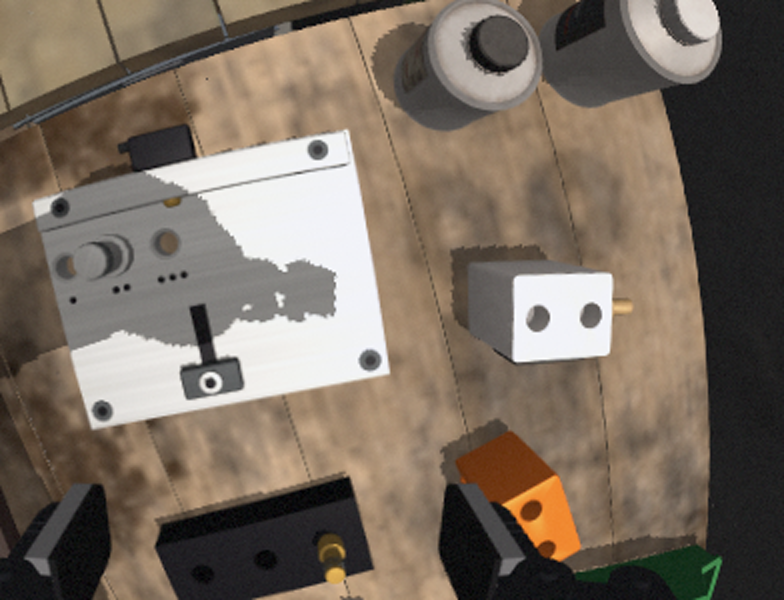

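Pin seated in the two-dot hole (ring at crop (108,252), dots at (122,289)). The valve's top face has crop corners (514,275), (610,273), (610,353), (514,362), with the port at (622,306).

Run:
```python
from h import *
f=np.load("pics/w6.npz");st=dict(position=f["p"],ee_rot=f["q"])
C=np.array([[514,275],[610,273],[611,353],[514,362]])/2+[120,0]
V=onz("wrist",C,72,st);print(V.round(1).tolist(),V.mean(0).round(1))
print("yaw",[float(np.arctan2(-e[0],e[1])) for e in(V[0]-V[1],V[3]-V[2])],[float(np.arctan2(e[1],e[0])) for e in(V[0]-V[3],V[1]-V[2])])
print("sizes",[float(np.linalg.norm(V[i]-V[i-1])) for i in range(4)])
print("port tip",onz("wrist",[[634/2+120,306/2]],36,st))
print("pin top",onz("wrist",[[94/2+120,261/2]],70,st))
m=V.mean(0);move([m[0],m[1],160],-1.82)
```

```text
[[566.6, -269.7, 72.0], [553.1, -325.7, 72.0], [510.1, -318.5, 72.0], [523.0, -260.0, 72.0]] [ 538.2 -293.5   72. ]
yaw [-0.23522500986309483, -0.2162617361169867] [-0.22067848795813155, -0.16750619198309596]
sizes [44.641709737981664, 57.58028370598227, 43.60124112724177, 59.892061755920295]
port tip [[ 519.1383404  -360.89419751   36.        ]]
pin top [[634.23391973 -75.85391122  70.        ]]
tool cm [ 2.6  15.28  2.39] turn 1.51 yaw now -0.31 tilt [ 0.012 -0.013]
```

>>> {"fn": "send_rows", "kwargs": {"steps": [[[0.5, 2.5, 0, 0.12, 1], [1, 3.3, 0, 0.12, 1], [1, 3.3, 0, 0.12, 1], [1, 3, 0, 0.12, 1], [0, 0, 0, 0.12, 1], [0, 0, 0, 0.12, 1], [0, 0, 0, 0.12, 1], [0, 0, 0, 0.12, 1], [0, 0, 0, 0.12, 1], [0, 0, 0, 0.12, 1]]]}}

```text
clock: 11.82
position: [537.5, -265.6, 181.8]
ee_rot: [0.715, -0.699, 0.009, 0.0]
contact_force: [-0.1, -0.7, 0.3]
gripper_width: 85.2
```

Run:
```python
from h import *
s=arm.read_state();print(s["position"],s["joints"].round(2));move([538.2,-293.5,140],-1.80)
```

```text
[ 537.47335059 -265.55581062  181.83877882] [-0.18  0.35 -0.12  0.01 -1.09  0.2 ]
tool cm [2.74 0.04 4.22] turn 0.251 yaw now -1.549 tilt [ 0.013 -0.014]
```

>>> {"fn": "send_rows", "kwargs": {"steps": [[[0, 0, 0, 0.124, 1], [0, 0, 0, 0.124, 1], [1.3, -0.3, 0.5, 0, 1], [1.4, -0.4, 0.5, 0, 1], [0, 0, 0, 0, 1], [0, 0, 0, 0, 1]]]}}

```text
clock: 12.32
position: [542.3, -294.2, 169.1]
ee_rot: [-0.624, 0.781, -0.009, 0.0]
contact_force: [0.2, 0.8, 0.5]
gripper_width: 85.1
```

Run:
```python
from h import *
s=arm.read_state();im,d=optics.get_image("wrist");np.savez("pics/w7.npz",im=im,d=d,p=s["position"],q=s["ee_rot"])
print(s["position"]);move([538.2,-293.5,140],-1.80)
g=cv2.cvtColor(im,cv2.COLOR_BGR2GRAY);hsv=cv2.cvtColor(im,cv2.COLOR_BGR2HSV)
m=((g>215)&(hsv[...,1]<40)).astype(np.uint8);n,l,t,ce=cv2.connectedComponentsWithStats(m)
for i in range(1,n):
    if t[i,4]>800:
        c=np.argwhere(l==i)[:,::-1].astype(np.float32);b=cv2.boxPoints(cv2.minAreaRect(c))
        V=onz("wrist",b,72,s);print(t[i],b.round(0).tolist());print(V.round(1).tolist(),V.mean(0).round(1),"yaw",[float(np.arctan2(-e[0],e[1])) for e in(V[0]-V[1],V[1]-V[2],V[3]-V[2])])
cv2.imwrite("pics/w7.png",im)
```

```text
[ 542.28966541 -294.24333927  169.11504506]
tool cm [-0.01  0.43  2.88] turn 0.007 yaw now -1.793 tilt [ 0.011 -0.013]
[ 240  156   49   47 1926] [[240.0, 156.0], [288.0, 156.0], [288.0, 202.0], [240.0, 202.0]]
[[552.2, -326.0, 72.0], [509.9, -316.8, 72.0], [518.3, -273.9, 72.0], [562.3, -283.6, 72.0]] [ 535.7 -300.1   72. ] yaw [-1.786990823373352, 2.9477495445409643, -1.7871301663407586]
[   0  222   63   81 2108] [[-20.0, 249.0], [11.0, 220.0], [70.0, 284.0], [39.0, 313.0]]
[[977.8, -291.6, 72.0], [863.7, -320.8, 72.0], [802.8, -222.0, 72.0], [902.2, -176.4, 72.0]] [ 886.6 -252.7   72. ] yaw [-1.3198406380589278, -2.5888044794559306, -1.1408472494927997]
[411 239 101  31 917] [[410.0, 249.0], [511.0, 239.0], [514.0, 268.0], [413.0, 278.0]]
[[395.3, -189.9, 72.0], [230.5, -154.2, 72.0], [211.7, -101.3, 72.0], [390.6, -149.2, 72.0]] [ 307.  -148.6   72. ] yaw [-1.7838432593423754, -2.8013797243109444, -1.832366637959176]
[ 242  248   55   71 2966] [[241.0, 250.0], [293.0, 248.0], [296.0, 318.0], [244.0, 320.0]]
[[573.3, -234.2, 72.0], [521.8, -225.4, 72.0], [533.4, -133.5, 72.0], [592.4, -143.3, 72.0]] [ 555.2 -184.1   72. ] yaw [-1.73964408163379, 3.0165750234649096, -1.7364635085228814]
```

>>> {"fn": "send_rows", "kwargs": {"steps": [[[0.1, 0.4, 1, 0, 1], [0.1, 0.3, 1.5, 0, 1], [0, 0, 1.5, 0, 1], [0, 0, 1.5, 0, 1], [0, 0, 1.5, 0, 1], [0, 0, 0.7, 0, 1], [0, 0, 0, 0, 1]]]}}

```text
clock: 12.95
position: [537.1, -297.0, 90.0]
ee_rot: [-0.627, 0.779, -0.01, 0.001]
contact_force: [-0.3, -0.4, -0.5]
gripper_width: 85.8
```

Run:
```python
from h import *
s=arm.read_state();print(s["position"],s["contact_force"]);move([534.9,-294.5,25],-1.787)
```

```text
[ 537.10210519 -297.03461149   90.04976656] [-0.32950813 -0.35620605 -0.46775817]
tool cm [-0.27  0.38  6.5 ] turn 0.0 yaw now -1.787 tilt [ 0.015 -0.015]
```

>>> {"fn": "send_rows", "kwargs": {"steps": [[[-0.2, 0.3, 0.5, 0, 1], [0, 0.1, 1.2, 0, 1], [0, 0, 1.3, 0, 1], [0, 0, 1.3, 0, 1], [0, 0, 1.2, 0, 1], [0, 0, 0.7, 0, 1], [0, 0, 0.2, 0, 1], [0, 0, 0, 0, 1]]]}}

```text
clock: 13.62
position: [538.8, -295.6, 29.2]
ee_rot: [-0.628, 0.778, -0.015, 0.004]
contact_force: [-0.2, 0.8, 0.1]
gripper_width: 85.4
```

Run:
```python
from h import *
s=arm.read_state();print(s["position"],s["contact_force"]);move([534.9,-294.5,25],-1.787)
```

```text
[ 538.75945342 -295.6415508    29.23080694] [-0.21342975  0.78962162  0.12384953]
tool cm [-0.04  0.41  0.41] turn 0.004 yaw now -1.783 tilt [ 0.026 -0.019]
```

>>> {"fn": "send_rows", "kwargs": {"steps": [[[0, 0.4, 0.3, 0, 1], [0, 0, 0, 0, 0.3], [0, 0, 0, 0, 0], [0, 0, 0, 0, 0], [0, 0, 0, 0, 0], [0, 0, 0, 0, 0], [0, 0, 0, 0, 0]]]}}

```text
clock: 14.2
position: [536.5, -295.2, 29.6]
ee_rot: [-0.629, 0.778, -0.018, 0.006]
contact_force: [0.1, -0.3, -1.3]
gripper_width: 47.3
```

Run:
```python
from h import *
s=arm.read_state();print(s["position"],s["contact_force"],s["gripper_width"]);move([534.9,-294.5,25],-1.787)
```

```text
[ 536.50200535 -295.24785387   29.57010182] [ 0.10656209 -0.26593835 -1.29725904] 47.34110652596096
tool cm [-0.05  0.19  0.45] turn 0.005 yaw now -1.782 tilt [ 0.032 -0.02 ]
```

Gripped (47 mm reading, consistent with the 50 mm across the panel given the pin's reading offset). Lift, then turn to the fixture yaw.

>>> {"fn": "send_rows", "kwargs": {"steps": [[[0, 0, -0.6, 0, 0], [0, 0, -1, 0, 0], [0, 0, -1.5, 0, 0], [0, 0, -1.5, 0, 0], [0, 0, -1, -0.05, 0], [0, 0, 0, -0.05, 0], [0, 0, 0, 0, 0]]]}}

```text
clock: 14.78
position: [529.2, -291.9, 85.5]
ee_rot: [-0.667, 0.745, -0.012, 0.002]
contact_force: [-0.2, 0.6, -4.8]
gripper_width: 47.3
```

Run:
```python
from h import *
s=arm.read_state();print(s["position"],s["contact_force"],s["gripper_width"],s["ee_rot"]);move([612.3,-133.9,80],-1.686)
```

```text
[ 529.21527447 -291.8961517    85.49051976] [-0.19380326  0.55296844 -4.83590946] 47.34022607810331 [-0.66714925  0.74482833 -0.01170508  0.00237227]
tool cm [-16.62  -6.51   0.48] turn 0.005 yaw now -1.681 tilt [ 0.019 -0.014]
```

>>> {"fn": "send_rows", "kwargs": {"steps": [[[-1, -0.4, 0, 0, 0], [-2, -0.8, 0, 0, 0], [-2.2, -0.9, 0, 0, 0], [-2.2, -0.9, 0, 0, 0], [-2.2, -0.9, 0, 0, 0], [-2.2, -0.9, 0, 0, 0], [-2, -0.8, 0, 0, 0], [-1.5, -0.6, 0, 0, 0], [-0.8, -0.3, 0, 0, 0], [0, 0, 0, 0, 0]]]}}

```text
clock: 15.62
position: [611.7, -128.8, 81.3]
ee_rot: [-0.661, 0.75, -0.007, -0.0]
contact_force: [0.6, -0.5, -4.9]
gripper_width: 47.2
```

Run:
```python
from h import *
s=arm.read_state();print(s["position"],s["contact_force"],s["gripper_width"]);move([612.3,-133.9,53],-1.686)
im,d=optics.get_image("top");t=im[115:215,200:320];im2,_=optics.get_image("scene");u=im2[160:290,180:310]
w,_=optics.get_image("wrist");cv2.imwrite("pics/m1.png",np.hstack([cv2.resize(u,(400,400),interpolation=cv2.INTER_CUBIC),cv2.resize(w,(400,400))]))
```

```text
[ 611.70892864 -128.76870894   81.34689316] [ 0.56298217 -0.45691695 -4.94491122] 47.23023052525617
tool cm [ 0.47 -0.1   2.84] turn -0.011 yaw now -1.697 tilt [ 0.008 -0.01 ]
```

View pics/m1.png

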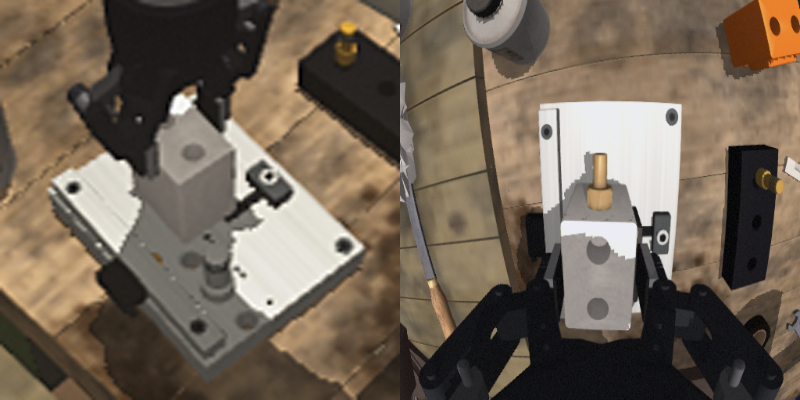

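Picture (11 viewed): the block hangs upright in the jaws, port at (599,180) pointing to -y, fence on the left, pin standing in hole two. Lowering short of the corner.

>>> {"fn": "send_rows", "kwargs": {"steps": [[[0.4, 0, 0.4, -0.011, 0], [0.3, 0, 0.7, 0, 0], [0, 0, 0.8, 0, 0], [0, 0, 0.5, 0, 0], [0, 0, 0.2, 0, 0], [0, 0, 0, 0, 0]]]}}

```text
clock: 16.27
position: [606.3, -143.8, 52.1]
ee_rot: [-0.662, 0.75, -0.005, -0.002]
contact_force: [-0.2, -0.2, -4.1]
gripper_width: 47.1
```

>>> {"fn": "send_rows", "kwargs": {"steps": [[[0, 0, 0.1, 0, 0], [0, 0, 0.1, 0, 0]]]}}

```text
clock: 16.43
position: [606.4, -143.9, 51.6]
ee_rot: [-0.662, 0.749, -0.005, -0.002]
contact_force: [-2.6, 2.6, 4.4]
gripper_width: 47.1
```

Run:
```python
from h import *
s=arm.read_state();print(s["position"],s["contact_force"],s["gripper_width"]);move([628.2,-118.6,51.6],-1.686)
```

```text
[ 606.38219198 -143.89893743   51.60409606] [-2.64219699  2.61329509  4.44861768] 47.14257747484948
tool cm [-2.78 -1.85 -0.02] turn -0.009 yaw now -1.695 tilt [ 0.004 -0.011]
```

>>> {"fn": "send_rows", "kwargs": {"steps": [[[-0.5, -0.1, -0.05, -0.009, 0], [-0.6, -0.2, 0, 0, 0], [-0.6, -0.2, 0, 0, 0], [-0.5, -0.2, 0, 0, 0], [0, 0, 0, 0, 0]]]}}

```text
clock: 16.85
position: [618.1, -120.2, 52.0]
ee_rot: [-0.666, 0.746, -0.007, -0.001]
contact_force: [-0.6, 0.5, -3.6]
gripper_width: 47.4
```

Run:
```python
from h import *
s=arm.read_state();print(s["position"],s["contact_force"],s["gripper_width"]);move([628.2,-118.6,51.6],-1.686)
```

```text
[ 618.09062527 -120.24028504   52.03188523] [-0.57316201  0.5178483  -3.6453512 ] 47.413939907044295
tool cm [-0.28 -0.99  0.05] turn 0.002 yaw now -1.684 tilt [ 0.007 -0.011]
```

Now toward the fence in small steps, watching the force.

>>> {"fn": "send_rows", "kwargs": {"steps": [[[-0.05, -0.4, 0.03, 0, 0], [0, -0.3, 0, 0, 0]]]}}

```text
clock: 17.02
position: [624.5, -119.7, 51.7]
ee_rot: [-0.666, 0.746, -0.006, -0.002]
contact_force: [-1.3, 0.7, -2.9]
gripper_width: 47.4
```

>>> {"fn": "send_rows", "kwargs": {"steps": [[[0, -0.25, 0.03, 0, 0], [0, -0.2, 0, 0, 0]]]}}

```text
clock: 17.18
position: [625.6, -120.1, 51.9]
ee_rot: [-0.666, 0.746, -0.002, -0.006]
contact_force: [-5.0, 2.7, 1.2]
gripper_width: 47.1
```

Run:
```python
from h import *
s=arm.read_state();print(s["position"],s["contact_force"],s["wrist_torque"]);move([628.2,-118.6,51.6],-1.686)
```

```text
[ 625.56399371 -120.06903816   51.86828622] [-4.98716807  2.73617622  1.24382474] [ 0.69789653  1.75854459 -0.00186525]
tool cm [-0.18 -0.25  0.02] turn 0.003 yaw now -1.683 tilt [-0.006 -0.011]
```

>>> {"fn": "send_rows", "kwargs": {"steps": [[[0, -0.4, 0, 0, 0], [0, -0.5, 0, 0, 0]]]}}

```text
clock: 17.35
position: [628.8, -120.7, 52.1]
ee_rot: [-0.666, 0.746, 0.003, -0.011]
contact_force: [-8.2, 3.6, 4.8]
gripper_width: 47.4
```

>>> {"fn": "send_rows", "kwargs": {"steps": [[[-0.3, -0.5, 0, 0, 0], [-0.3, -0.5, 0, 0, 0]]]}}

```text
clock: 17.52
position: [629.6, -119.7, 52.8]
ee_rot: [-0.665, 0.746, 0.009, -0.021]
contact_force: [-10.4, -6.8, 5.8]
gripper_width: 47.5
```

Run:
```python
from h import *
s=arm.read_state();print(s["position"],s["contact_force"],s["wrist_torque"],s["gripper_width"]);move([628.2,-118.6,51.6],-1.686)
```

```text
[ 629.61656199 -119.73125038   52.83216246] [-10.41733006  -6.84675665   5.75874685] [-2.06605378  3.45148814  0.05987335] 47.45794231832982
tool cm [-0.1   0.15  0.13] turn 0.001 yaw now -1.685 tilt [-0.044 -0.015]
```

The tool is tilting (-0.044), so the block is tipping over the low fence because I push above it. I'll relax the push and press down to level it.

>>> {"fn": "send_rows", "kwargs": {"steps": [[[0, 0.2, 0.3, 0, 0], [0, 0.1, 0.4, 0, 0]]]}}

```text
clock: 17.68
position: [629.2, -121.1, 52.4]
ee_rot: [-0.666, 0.746, 0.006, -0.02]
contact_force: [-8.6, 8.3, 19.5]
gripper_width: 47.1
```

>>> {"fn": "send_rows", "kwargs": {"steps": [[[0, 0, 0.4, 0, 0], [0, 0, 0.4, 0, 0]]]}}

```text
clock: 17.85
position: [629.3, -121.0, 52.4]
ee_rot: [-0.667, 0.745, 0.005, -0.02]
contact_force: [-7.8, 4.1, 13.8]
gripper_width: 47.4
```

Run:
```python
from h import *
s=arm.read_state();print(s["position"],s["contact_force"],s["wrist_torque"],s["gripper_width"]);move([628.2,-118.6,51.6],-1.686)
```

```text
[ 629.25028069 -120.95964068   52.35919667] [-7.76075959  4.10943847 13.81425298] [ 1.34713854  2.46626347 -0.15598668] 47.38017718999696
tool cm [-0.22  0.13  0.08] turn 0.005 yaw now -1.681 tilt [-0.037 -0.019]
```

>>> {"fn": "send_rows", "kwargs": {"steps": [[[0, 0.5, 0, 0, 0], [0, 0.5, 0.1, 0, 0], [0, 0.4, 0.1, 0, 0], [0, 0, 0, 0, 0]]]}}

```text
clock: 18.18
position: [616.5, -119.5, 52.4]
ee_rot: [-0.667, 0.745, 0.003, -0.018]
contact_force: [-1.2, 1.9, -1.7]
gripper_width: 47.2
```

Run:
```python
from h import *
s=arm.read_state();print(s["position"],s["contact_force"],s["wrist_torque"],s["gripper_width"]);move([628.2,-118.6,51.6],-1.686)
```

```text
[ 616.47771964 -119.52015901   52.40223166] [-1.22779656  1.86906228 -1.6745922 ] [0.34995817 0.41011057 0.03693251] 47.24253005936964
tool cm [-0.22 -1.16  0.04] turn 0.004 yaw now -1.682 tilt [-0.031 -0.019]
```

The block hangs tilted by 0.03. I'll press it flat on the plate while dragging back a little.

>>> {"fn": "send_rows", "kwargs": {"steps": [[[0, 0.1, 0.5, 0, 0], [0, 0.2, 0.6, 0, 0], [0, 0.2, 0.6, 0, 0], [0, 0.2, 0.6, 0, 0]]]}}

```text
clock: 18.52
position: [616.3, -119.9, 51.8]
ee_rot: [-0.669, 0.743, -0.005, -0.014]
contact_force: [-7.5, 3.9, 21.1]
gripper_width: 47.3
```

Run:
```python
from h import *
s=arm.read_state();print(s["position"],s["contact_force"],s["wrist_torque"],s["gripper_width"]);move([628.2,-118.6,51.6],-1.686)
```

```text
[ 616.25855478 -119.92301373   51.79831003] [-7.47164057  3.94935358 21.13284367] [ 1.24287194  2.27878599 -0.24728248] 47.30540578209246
tool cm [-0.26 -1.17  0.  ] turn 0.011 yaw now -1.675 tilt [-0.013 -0.026]
```

>>> {"fn": "send_rows", "kwargs": {"steps": [[[0, 0.3, 0.6, 0.005, 0], [0, 0.4, 0.6, 0.005, 0], [0, 0.4, 0.6, 0, 0], [0, 0.3, 0.4, 0, 0]]]}}

```text
clock: 18.85
position: [615.1, -119.8, 51.3]
ee_rot: [-0.668, 0.744, -0.019, -0.003]
contact_force: [-1.1, 0.8, 4.7]
gripper_width: 47.7
```

Run:
```python
from h import *
s=arm.read_state();print(s["position"],s["contact_force"],s["wrist_torque"],s["gripper_width"]);move([628.2,-118.6,51.6],-1.686)
```

```text
[ 615.12915519 -119.7832901    51.27534475] [-1.05123633  0.83950646  4.66050546] [ 0.37301194  0.38472512 -0.04367658] 47.65433928760918
tool cm [-0.26 -1.29 -0.01] turn 0.009 yaw now -1.677 tilt [ 0.02  -0.032]
```

>>> {"fn": "send_rows", "kwargs": {"steps": [[[-0.05, -0.4, 0.03, 0.005, 0], [-0.05, -0.4, 0.05, 0.004, 0], [0, -0.2, 0.1, 0, 0]]]}}

```text
clock: 19.1
position: [624.9, -120.7, 51.2]
ee_rot: [-0.665, 0.747, -0.019, -0.004]
contact_force: [-8.5, 0.3, 14.1]
gripper_width: 47.5
```

>>> {"fn": "send_rows", "kwargs": {"steps": [[[0, -0.2, 0.3, 0, 0], [0, -0.25, 0.3, 0, 0]]]}}

```text
clock: 19.27
position: [625.5, -121.0, 51.4]
ee_rot: [-0.666, 0.746, -0.015, -0.009]
contact_force: [-15.5, 8.3, 24.0]
gripper_width: 47.0
```

Run:
```python
from h import *
s=arm.read_state();print(s["position"],s["contact_force"],s["wrist_torque"],s["gripper_width"]);move([628.2,-118.6,51.6],-1.686)
```

```text
[ 625.47902106 -121.04469908   51.37940807] [-15.48677166   8.29549868  23.98692057] [ 2.47986922  4.56289969 -0.14634606] 47.03456471054064
tool cm [-0.27 -0.24 -0.03] turn 0.001 yaw now -1.685 tilt [ 0.007 -0.035]
```

>>> {"fn": "send_rows", "kwargs": {"steps": [[[0, -0.5, 0.05, 0, 0]]]}}

```text
clock: 19.35
position: [627.6, -121.1, 51.8]
ee_rot: [-0.665, 0.746, -0.013, -0.012]
contact_force: [-5.2, 2.1, -1.7]
gripper_width: 47.4
```

>>> {"fn": "send_rows", "kwargs": {"steps": [[[0, -0.6, 0.15, 0, 0]]]}}

```text
clock: 19.43
position: [629.0, -121.7, 51.8]
ee_rot: [-0.666, 0.746, -0.009, -0.016]
contact_force: [-17.9, 7.7, 24.5]
gripper_width: 47.2
```

Run:
```python
from h import *
s=arm.read_state();print(s["position"],s["contact_force"],s["wrist_torque"],s["gripper_width"]);move([628.2,-118.6,51.6],-1.686)
```

```text
[ 628.99037405 -121.6553085    51.76033823] [-17.87730115   7.72628624  24.48519557] [ 2.46790348  5.87580086 -0.10312003] 47.17974528491283
tool cm [-0.29  0.11  0.01] turn 0.001 yaw now -1.685 tilt [-0.012 -0.036]
```

>>> {"fn": "send_rows", "kwargs": {"steps": [[[0.2, 0.3, 0.2, 0, 0], [0.3, 0.3, 0.5, 0, 0], [0.4, 0.3, 0.6, 0, 0], [0.4, 0.2, 0.6, 0, 0], [0.4, 0.2, 0.6, 0, 0]]]}}

```text
clock: 19.85
position: [627.2, -124.8, 51.5]
ee_rot: [-0.671, 0.742, -0.016, -0.004]
contact_force: [-11.6, 21.1, 29.1]
gripper_width: 47.4
```

```bash
cat >> h.py <<'E'
def fx():
    s=arm.read_state();p=s["position"][:2]-[602.3,-120.3];c,q=.9934,.1148
    F=s["contact_force"];Rt=R.from_quat(s["ee_rot"]).as_matrix();T=Rt[:2,2]
    f=lambda v:np.round([v[0]*c-v[1]*q,v[0]*q+v[1]*c],3)
    print("fix xy",f(p),"z",s["position"][2].round(2),"F",f(F),F[2].round(1),"tilt",f(T),"yawerr",round(np.arctan2(Rt[1,0],Rt[0,0])+1.686,4),"w",s["gripper_width"].round(2),s["clock"])
E
python3 -c "from h import *;fx()"
```

```text
Traceback (most recent call last):
  File "h.py", line 29, in fx
    print("fix xy",f(p),"z",s["position"][2].round(2),"F",f(F),F[2].round(1),"tilt",f(T),"yawerr",round(np.arctan2(Rt[1,0],Rt[0,0])+1.686,4),"w",s["gripper_width"].round(2),s["clock"])
                                                                                                                                                 ^^^^^^^^^^^^^^^^^^^^^^^^
AttributeError: 'float' object has no attribute 'round'
```

>>> {"fn": "send_rows", "kwargs": {"steps": [[[0.5, 0.3, 0.3, -0.01, 0], [0.5, 0.3, 0.3, -0.005, 0], [0, 0, 0, 0, 0]]]}}

```text
clock: 20.1
position: [624.8, -127.6, 51.9]
ee_rot: [-0.678, 0.735, -0.017, 0.001]
contact_force: [-3.0, -1.9, -4.6]
gripper_width: 47.6
```

```bash
sed -i 's/s\["gripper_width"\].round(2)/round(s["gripper_width"],2)/' h.py; python3 -c "from h import *;fx()"
```

```text
fix xy [23.189 -4.717] z 51.94 F [-2.789 -2.26 ] -4.6 tilt [ 0.027 -0.02 ] yawerr 0.0346 w 47.62 20.1
```

>>> {"fn": "send_rows", "kwargs": {"steps": [[[0, 0.2, 0, 0.02, 0], [-0.3, 0.1, 0, 0.015, 0], [-0.4, 0, 0, 0, 0], [0, 0, 0, 0, 0]]]}}

```text
clock: 20.43
position: [623.8, -122.7, 51.3]
ee_rot: [-0.664, 0.747, -0.018, -0.0]
contact_force: [-1.9, 2.9, 3.8]
gripper_width: 47.3
```

```bash
python3 -c "from h import *;fx()"
```

```text
fix xy [21.686  0.066] z 51.32 F [-2.179  2.68 ] 3.8 tilt [ 0.027 -0.025] yawerr -0.0027 w 47.34 20.4333
```

>>> {"fn": "send_rows", "kwargs": {"steps": [[[-0.35, 0, -0.04, 0, 0], [-0.2, 0, 0, 0, 0]]]}}

```text
clock: 20.6
position: [624.3, -118.5, 51.2]
ee_rot: [-0.664, 0.748, -0.018, -0.002]
contact_force: [-0.4, -5.9, 2.8]
gripper_width: 47.3
```

```bash
python3 -c "from h import *;fx()"
```

```text
fix xy [21.613  4.28 ] z 51.23 F [ 0.276 -5.881] 2.8 tilt [ 0.025 -0.027] yawerr -0.0034 w 47.26 20.6
```

>>> {"fn": "send_rows", "kwargs": {"steps": [[[-0.2, -0.6, 0.02, 0, 0]]]}}

```text
clock: 20.68
position: [625.7, -118.1, 51.0]
ee_rot: [-0.664, 0.748, -0.015, -0.006]
contact_force: [-16.2, -3.1, 16.5]
gripper_width: 47.1
```

```bash
python3 -c "from h import *;fx()"
```

```text
fix xy [23.039  4.836] z 51.03 F [-15.769  -4.938] 16.5 tilt [ 0.015 -0.03 ] yawerr -0.004 w 47.12 20.6833
```

>>> {"fn": "send_rows", "kwargs": {"steps": [[[-0.15, -0.7, -0.08, 0, 0]]]}}

```text
clock: 20.77
position: [627.0, -118.2, 51.4]
ee_rot: [-0.663, 0.748, -0.011, -0.012]
contact_force: [-9.6, -1.6, 6.4]
gripper_width: 47.4
```

```bash
python3 -c "from h import *;fx()"
```

```text
fix xy [24.262  4.947] z 51.39 F [-9.392 -2.716] 6.4 tilt [ 0.001 -0.032] yawerr -0.0052 w 47.39 20.7667
```

>>> {"fn": "send_rows", "kwargs": {"steps": [[[-0.2, -0.7, 0, 0, 0]]]}}

```text
clock: 20.85
position: [627.8, -118.2, 51.6]
ee_rot: [-0.663, 0.749, -0.007, -0.018]
contact_force: [-15.3, -3.3, 16.4]
gripper_width: 47.1
```

```bash
python3 -c "from h import *;fx()"
```

```text
fix xy [25.132  5.014] z 51.63 F [-14.813  -5.071] 16.4 tilt [-0.014 -0.036] yawerr -0.0061 w 47.13 20.85
```

Friction from down-force is what stalls it. I'll level it again by dragging back, then push it in with the block's weight carried and lower it at the end.

>>> {"fn": "send_rows", "kwargs": {"steps": [[[0.15, 0.3, 0.1, 0, 0], [0.2, 0.4, 0.4, 0, 0], [0.2, 0.4, 0.5, 0, 0], [0.2, 0.4, 0.5, 0, 0], [0.2, 0.4, 0.4, 0, 0], [0, 0.2, 0.1, 0, 0]]]}}

```text
clock: 21.35
position: [624.1, -117.5, 51.4]
ee_rot: [-0.666, 0.746, -0.02, -0.0]
contact_force: [-1.4, -1.6, -3.6]
gripper_width: 46.8
```

```bash
python3 -c "from h import *;fx()"
```

```text
fix xy [21.365  5.286] z 51.45 F [-1.194 -1.786] -3.6 tilt [ 0.03  -0.026] yawerr 0.0007 w 46.85 21.35
```

>>> {"fn": "send_rows", "kwargs": {"steps": [[[0, 0, -0.12, 0, 0], [0, 0, 0, 0, 0]]]}}

```text
clock: 21.52
position: [623.0, -116.9, 51.4]
ee_rot: [-0.665, 0.746, -0.019, -0.0]
contact_force: [1.3, -3.1, 2.7]
gripper_width: 47.3
```

```bash
python3 -c "from h import *;fx()"
```

```text
fix xy [20.209  5.784] z 51.36 F [ 1.61  -2.943] 2.7 tilt [ 0.028 -0.026] yawerr -0.0001 w 47.3 21.5167
```

>>> {"fn": "send_rows", "kwargs": {"steps": [[[0, -0.2, -0.12, 0, 0], [-0.05, -0.4, -0.08, 0, 0]]]}}

```text
clock: 21.68
position: [625.5, -117.4, 51.1]
ee_rot: [-0.665, 0.747, -0.016, -0.004]
contact_force: [-7.2, -0.8, 1.8]
gripper_width: 47.1
```

```bash
python3 -c "from h import *;fx()"
```

```text
fix xy [22.689  5.497] z 51.15 F [-7.03  -1.586] 1.8 tilt [ 0.018 -0.027] yawerr -0.0014 w 47.09 21.6833
```

>>> {"fn": "send_rows", "kwargs": {"steps": [[[-0.1, -0.5, -0.06, 0, 0]]]}}

```text
clock: 21.77
position: [626.1, -117.5, 51.2]
ee_rot: [-0.664, 0.747, -0.012, -0.009]
contact_force: [-13.3, 0.1, 12.3]
gripper_width: 47.1
```

```bash
python3 -c "from h import *;fx()"
```

```text
fix xy [23.303  5.481] z 51.24 F [-13.184  -1.394] 12.3 tilt [ 0.007 -0.029] yawerr -0.0021 w 47.11 21.7667
```

>>> {"fn": "send_rows", "kwargs": {"steps": [[[-0.1, -0.5, -0.3, 0, 0]]]}}

```text
clock: 21.85
position: [627.0, -117.3, 52.2]
ee_rot: [-0.664, 0.748, -0.008, -0.013]
contact_force: [-4.9, -2.4, -7.3]
gripper_width: 47.0
```

```bash
python3 -c "from h import *;fx()"
```

```text
fix xy [24.183  5.788] z 52.17 F [-4.631 -2.986] -7.3 tilt [-0.004 -0.03 ] yawerr -0.0035 w 47.04 21.85
```

>>> {"fn": "send_rows", "kwargs": {"steps": [[[-0.1, -0.5, -0.2, 0, 0]]]}}

```text
clock: 21.93
position: [628.0, -117.4, 52.2]
ee_rot: [-0.663, 0.748, -0.005, -0.017]
contact_force: [-6.6, -3.1, -0.4]
gripper_width: 47.1
```

```bash
python3 -c "from h import *;fx()"
```

```text
fix xy [25.179  5.808] z 52.18 F [-6.217 -3.885] -0.4 tilt [-0.015 -0.031] yawerr -0.0043 w 47.13 21.9333
```

>>> {"fn": "send_rows", "kwargs": {"steps": [[[0.2, 0.4, 0.2, 0, 0], [0.1, 0.4, 0.5, 0, 0], [0.1, 0.5, 0.5, 0, 0], [0.1, 0.6, 0.5, 0, 0], [0.1, 0.6, 0.4, 0, 0], [0.1, 0.6, 0.4, 0, 0], [0.1, 0.6, 0.3, 0, 0]]]}}

```text
clock: 22.52
position: [625.4, -117.6, 51.9]
ee_rot: [-0.668, 0.743, -0.031, 0.011]
contact_force: [1.9, -0.1, 4.2]
gripper_width: 47.2
```

```bash
python3 -c "from h import *;fx()"
```

```text
fix xy [22.601  5.296] z 51.92 F [1.903 0.126] 4.2 tilt [ 0.061 -0.025] yawerr 0.008 w 47.24 22.5167
```

>>> {"fn": "send_rows", "kwargs": {"steps": [[[-0.15, -0.8, -0.15, 0.008, 0]]]}}

```text
clock: 22.6
position: [628.3, -117.2, 52.9]
ee_rot: [-0.665, 0.747, -0.028, 0.007]
contact_force: [-19.2, -2.5, -3.0]
gripper_width: 47.5
```

```bash
python3 -c "from h import *;fx()"
```

```text
fix xy [25.469  6.03 ] z 52.87 F [-18.774  -4.655] -3.0 tilt [ 0.051 -0.026] yawerr -0.0014 w 47.55 22.6
```

>>> {"fn": "send_rows", "kwargs": {"steps": [[[-0.15, -0.7, -0.1, 0, 0]]]}}

```text
clock: 22.68
position: [628.5, -117.4, 52.3]
ee_rot: [-0.664, 0.747, -0.022, 0.001]
contact_force: [-13.0, -3.1, 3.0]
gripper_width: 47.0
```

```bash
python3 -c "from h import *;fx()"
```

```text
fix xy [25.661  5.896] z 52.34 F [-12.603  -4.61 ] 3.0 tilt [ 0.035 -0.029] yawerr -0.0029 w 47.03 22.6833
```

>>> {"fn": "send_rows", "kwargs": {"steps": [[[-0.2, -0.5, 0.1, 0.0, 0]]]}}

```text
clock: 22.77
position: [628.8, -117.6, 51.0]
ee_rot: [-0.664, 0.747, -0.019, -0.004]
contact_force: [-11.3, -5.7, 16.1]
gripper_width: 47.1
```

Run:
```python
from h import *
fx()
a,_=optics.get_image("wrist");b,_=optics.get_image("scene");s=arm.read_state();fx()
A=cv2.resize(a[90:290,150:390],None,fx=2.5,fy=2.5,interpolation=cv2.INTER_CUBIC)  # 600x500
B=cv2.resize(b[185:285,190:300],(200,182),interpolation=cv2.INTER_CUBIC)
C=np.zeros((500,800,3),np.uint8);C[:,:600]=A;C[:182,600:]=B;cv2.imwrite("pics/m2.png",C)
g=np.save("pics/w8.npy",a);print(proj_wrist([[0,0,0]],s)*0)
```

```text
fix xy [26.003  5.714] z 51.0 F [-10.53   -6.961] 16.1 tilt [ 0.023 -0.032] yawerr -0.0032 w 47.08 22.7667
fix xy [26.029  5.699] z 51.0 F [-8.74  -4.524] 7.7 tilt [ 0.022 -0.032] yawerr -0.0031 w 47.48 22.8667
[[0. 0.]]
```

View pics/m2.png

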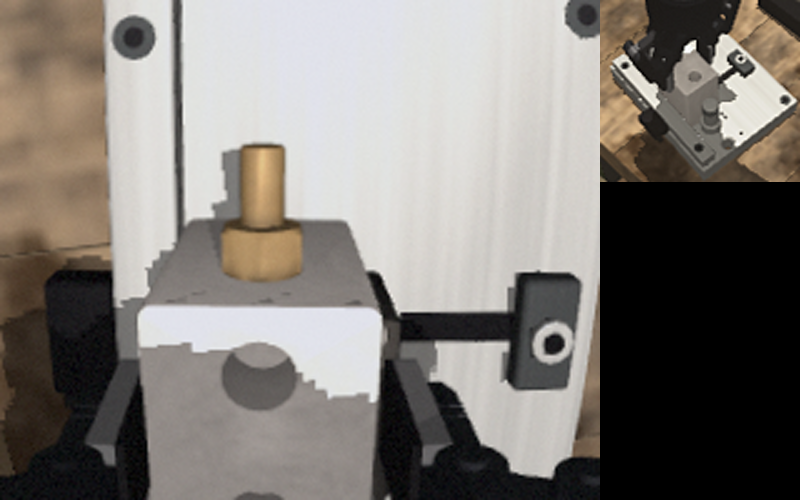

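Run:
```python
from h import *
a=np.load("pics/w8.npy");g=cv2.cvtColor(a,cv2.COLOR_BGR2GRAY);s=arm.read_state()
print("cols",list(range(216,236)))
for r in range(150,196,3): print(r,g[r,216:236].tolist())
def fxy(uv,z):
    P=onz("wrist",uv,z,s)[:,:2]-[602.3,-120.3];return np.c_[P@[.9934,-.1148],P@[.1148,.9934]].round(1)
print("fence line",fxy([[222.8,150],[222.8,174]],22).tolist(),"fence top edge",fxy([[221.5,150]],37).tolist())
print("block corner bottom",fxy([[226,178],[290,178]],22).tolist(),"top corners",fxy([[206,213],[302,213]],94).tolist(),"port tip",fxy([[255,149]],58).tolist())
```

```text
cols [216, 217, 218, 219, 220, 221, 222, 223, 224, 225, 226, 227, 228, 229, 230, 231, 232, 233, 234, 235]
150 [224, 225, 220, 175, 73, 72, 89, 163, 225, 225, 225, 223, 223, 224, 225, 226, 225, 225, 226, 224]
153 [224, 224, 221, 174, 73, 75, 91, 166, 224, 224, 224, 224, 225, 225, 224, 225, 225, 225, 225, 224]
156 [222, 225, 221, 179, 106, 69, 89, 163, 224, 225, 225, 224, 224, 226, 224, 225, 225, 226, 225, 226]
159 [222, 223, 221, 178, 104, 61, 83, 151, 225, 224, 223, 224, 225, 225, 224, 226, 226, 226, 226, 224]
162 [221, 223, 219, 187, 124, 70, 81, 152, 223, 225, 225, 224, 226, 224, 225, 223, 224, 226, 225, 225]
165 [221, 223, 221, 189, 131, 66, 67, 146, 224, 224, 225, 223, 224, 224, 225, 224, 224, 225, 225, 225]
168 [221, 222, 220, 193, 137, 74, 74, 144, 225, 225, 223, 224, 223, 224, 225, 225, 226, 226, 225, 224]
171 [220, 222, 221, 198, 143, 72, 72, 147, 223, 224, 224, 223, 223, 223, 224, 224, 225, 225, 203, 163]
174 [219, 221, 221, 201, 150, 75, 73, 128, 206, 224, 223, 223, 222, 224, 223, 225, 224, 224, 218, 173]
177 [220, 221, 222, 207, 152, 76, 72, 127, 204, 224, 211, 178, 171, 163, 165, 166, 156, 147, 147, 127]
180 [220, 220, 220, 206, 154, 71, 72, 105, 129, 101, 98, 100, 100, 102, 98, 103, 102, 96, 86, 85]
183 [219, 220, 219, 209, 155, 72, 80, 95, 102, 104, 105, 105, 106, 107, 105, 105, 107, 103, 97, 88]
186 [220, 218, 220, 207, 151, 93, 105, 109, 108, 110, 108, 108, 108, 106, 109, 109, 107, 110, 108, 99]
189 [217, 218, 206, 151, 107, 108, 110, 109, 113, 112, 111, 112, 110, 112, 112, 112, 110, 111, 112, 100]
192 [117, 114, 108, 114, 116, 114, 113, 113, 116, 114, 114, 114, 113, 113, 112, 115, 117, 117, 115, 115]
195 [108, 114, 116, 119, 120, 118, 116, 120, 116, 118, 118, 119, 118, 117, 121, 119, 120, 119, 119, 119]
fence line [[49.5, -39.2], [49.9, -22.7]] fence top edge [[48.3, -41.1]]
block corner bottom [[47.8, -19.9], [4.0, -20.1]] top corners [[48.1, -19.6], [4.7, -19.9]] port tip [[26.8, -44.2]]
```

The block is within about 0.5 mm of the fence in the image (fence foot at col 223.5, block corner at col 224.5). I'll push once more with the weight carried, then set down.

>>> {"fn": "send_rows", "kwargs": {"steps": [[[-0.15, -0.9, -0.2, 0, 0]]]}}

```text
clock: 22.95
position: [629.2, -117.9, 51.4]
ee_rot: [-0.663, 0.748, -0.013, -0.012]
contact_force: [-18.7, 3.3, 7.3]
gripper_width: 46.8
```

```bash
cat > q.py <<'E'
from h import *
fx();a,_=optics.get_image("wrist");g=cv2.cvtColor(a,cv2.COLOR_BGR2GRAY);fx()
for r in range(174,190,2): print(r,g[r,216:232].tolist())
E
python3 q.py
```

```text
fix xy [26.42   5.441] z 51.42 F [-18.937   1.117] 7.3 tilt [ 0.003 -0.035] yawerr -0.0045 w 46.84 22.95
fix xy [26.468  5.513] z 51.44 F [-16.679  -1.823] 10.8 tilt [ 0.    -0.035] yawerr -0.0042 w 47.32 23.0
174 [222, 224, 223, 213, 156, 81, 72, 152, 225, 225, 224, 224, 223, 225, 225, 225]
176 [221, 223, 223, 215, 162, 87, 72, 154, 225, 226, 224, 225, 225, 225, 223, 225]
178 [221, 222, 224, 214, 160, 90, 73, 155, 226, 212, 165, 147, 142, 131, 135, 133]
180 [222, 222, 223, 214, 159, 75, 72, 131, 166, 109, 97, 98, 102, 98, 99, 102]
182 [221, 222, 223, 214, 162, 75, 74, 80, 93, 99, 102, 103, 104, 103, 102, 104]
184 [220, 221, 222, 216, 172, 104, 85, 96, 102, 102, 106, 107, 105, 108, 105, 107]
186 [221, 220, 222, 217, 174, 107, 101, 104, 108, 108, 106, 108, 107, 108, 107, 106]
188 [221, 220, 222, 195, 98, 107, 108, 110, 112, 110, 113, 110, 112, 111, 110, 112]
```

>>> {"fn": "send_rows", "kwargs": {"steps": [[[-0.2, -0.1, 0.5, 0, 0], [-0.2, -0.1, 0.5, 0, 0]]]}}

```text
clock: 23.17
position: [629.1, -118.0, 51.4]
ee_rot: [-0.665, 0.747, -0.012, -0.018]
contact_force: [-14.0, -2.7, 26.1]
gripper_width: 46.9
```

```bash
python3 q.py
```

```text
fix xy [26.352  5.311] z 51.37 F [-13.556  -4.28 ] 26.1 tilt [-0.006 -0.044] yawerr -0.0012 w 46.93 23.1667
fix xy [26.354  5.294] z 51.37 F [-14.657  -4.816] 23.8 tilt [-0.006 -0.044] yawerr -0.0012 w 47.41 23.2167
174 [224, 224, 224, 209, 149, 71, 107, 183, 225, 225, 224, 226, 225, 224, 226, 194]
176 [222, 225, 224, 208, 152, 76, 93, 172, 225, 227, 225, 224, 225, 226, 224, 192]
178 [224, 224, 225, 209, 152, 78, 83, 166, 225, 226, 214, 182, 175, 166, 164, 142]
180 [222, 222, 224, 210, 157, 80, 89, 162, 189, 107, 94, 99, 98, 102, 100, 100]
182 [222, 224, 222, 210, 158, 69, 76, 87, 97, 100, 101, 101, 100, 102, 102, 100]
184 [221, 222, 224, 214, 156, 71, 84, 95, 102, 103, 104, 103, 105, 104, 105, 105]
186 [221, 222, 223, 215, 161, 85, 100, 102, 108, 105, 108, 107, 108, 107, 106, 109]
188 [221, 221, 207, 142, 102, 104, 109, 110, 112, 112, 111, 109, 110, 110, 111, 112]
```

The block bears on the fence (17 N in x with little friction, and its corner doesn't move any further), but it leans about 1.5°. One more levelling drag in both directions, then a short push in.

>>> {"fn": "send_rows", "kwargs": {"steps": [[[0.3, 0.4, 0.1, 0, 0], [0.4, 0.4, 0.4, 0, 0], [0.5, 0.5, 0.5, 0, 0], [0.5, 0.6, 0.5, 0, 0], [0.5, 0.6, 0.4, 0, 0], [0.5, 0.6, 0.4, 0, 0], [0.4, 0.6, 0.3, 0, 0]]]}}

```text
clock: 23.8
position: [620.8, -130.2, 52.5]
ee_rot: [-0.668, 0.743, -0.033, 0.015]
contact_force: [1.0, 4.8, 6.4]
gripper_width: 47.2
```

```bash
python3 -c "from h import *;fx()"
```

```text
fix xy [19.505 -7.731] z 52.54 F [0.42  4.888] 6.4 tilt [ 0.07  -0.021] yawerr 0.0077 w 47.24 23.8
```

>>> {"fn": "send_rows", "kwargs": {"steps": [[[-0.5, 0, -0.12, 0.008, 0], [-0.5, 0, 0, 0, 0], [-0.1, 0, 0, 0, 0]]]}}

```text
clock: 24.05
position: [622.8, -117.8, 52.6]
ee_rot: [-0.664, 0.746, -0.034, 0.017]
contact_force: [-1.0, -3.6, -0.4]
gripper_width: 47.1
```

```bash
python3 -c "from h import *;fx()"
```

```text
fix xy [20.065  4.801] z 52.59 F [-0.563 -3.658] -0.4 tilt [ 0.072 -0.02 ] yawerr -0.0018 w 47.13 24.05
```

>>> {"fn": "send_rows", "kwargs": {"steps": [[[-0.05, -0.9, -0.05, 0, 0], [-0.1, -0.8, 0, 0, 0]]]}}

```text
clock: 24.22
position: [628.2, -118.8, 51.5]
ee_rot: [-0.664, 0.747, -0.024, 0.005]
contact_force: [-20.2, 4.8, 19.9]
gripper_width: 47.2
```

```bash
python3 -c "from h import *;fx()"
```

```text
fix xy [25.576  4.46 ] z 51.5 F [-20.606   2.431] 19.9 tilt [ 0.044 -0.025] yawerr -0.003 w 47.24 24.2167
```

>>> {"fn": "send_rows", "kwargs": {"steps": [[[-0.15, -0.8, 0, 0, 0]]]}}

```text
clock: 24.3
position: [628.6, -118.7, 51.2]
ee_rot: [-0.664, 0.748, -0.018, -0.002]
contact_force: [-16.1, 2.8, 14.3]
gripper_width: 47.3
```

```bash
python3 -c "from h import *;fx()"
```

```text
fix xy [25.982  4.605] z 51.15 F [-16.299   0.965] 14.3 tilt [ 0.024 -0.028] yawerr -0.0038 w 47.31 24.3
```

>>> {"fn": "send_rows", "kwargs": {"steps": [[[-0.8, -0.4, -0.08, 0, 0]]]}}

```text
clock: 24.38
position: [628.5, -114.8, 52.0]
ee_rot: [-0.664, 0.748, -0.016, -0.009]
contact_force: [-6.7, -16.6, 11.6]
gripper_width: 47.3
```

```bash
python3 -c "from h import *;fx()"
```

```text
fix xy [25.381  8.484] z 51.99 F [ -4.792 -17.281] 11.6 tilt [ 0.011 -0.035] yawerr -0.0035 w 47.31 24.3833
```

Run:
```python
from h import *
fx();a,_=optics.get_image("wrist");b,_=optics.get_image("scene");c,_=optics.get_image("top");np.savez("pics/l.npz",a=a,b=b,c=c);fx();s=arm.read_state()
rs=lambda im,w,h:cv2.resize(im,(w,h),interpolation=cv2.INTER_CUBIC)
A=rs(a[70:290,130:400],400,326);B=rs(b[195:275,200:290],400,356);T=rs(c[130:200,205:300],400,295)
C=np.zeros((600,800,3),np.uint8);C[:326,:400]=A;C[:356,400:]=B;C[326:600,:400]=T[:274];cv2.imwrite("pics/m3.png",C)
g=cv2.cvtColor(a,cv2.COLOR_BGR2GRAY);print("col 245 rows170-200",g[165:200,232].tolist())
for r in range(174,190,3): print(r,g[r,216:232].tolist())
```

```text
fix xy [25.381  8.484] z 51.99 F [ -4.792 -17.281] 11.6 tilt [ 0.011 -0.035] yawerr -0.0035 w 47.31 24.3833
fix xy [25.363  8.319] z 51.95 F [ -9.539 -11.305] 10.4 tilt [ 0.011 -0.035] yawerr -0.0031 w 47.02 24.5333
col 245 rows170-200 [226, 227, 226, 225, 226, 225, 225, 224, 182, 124, 101, 106, 102, 100, 105, 112, 112, 115, 115, 113, 116, 117, 117, 120, 122, 121, 123, 127, 129, 128, 128, 129, 129, 126, 126]
174 [222, 221, 206, 151, 73, 73, 144, 220, 222, 191, 149, 146, 145, 135, 137, 130]
177 [220, 222, 206, 153, 69, 74, 111, 140, 102, 102, 106, 108, 105, 106, 107, 109]
180 [220, 219, 210, 156, 71, 76, 89, 102, 109, 110, 111, 108, 110, 112, 111, 112]
183 [220, 221, 208, 160, 89, 100, 110, 114, 112, 114, 114, 115, 114, 114, 116, 112]
186 [191, 193, 173, 113, 110, 116, 117, 119, 120, 118, 119, 117, 118, 118, 118, 117]
189 [127, 119, 107, 114, 119, 118, 119, 118, 121, 118, 121, 122, 121, 119, 118, 120]
```

View pics/m3.png

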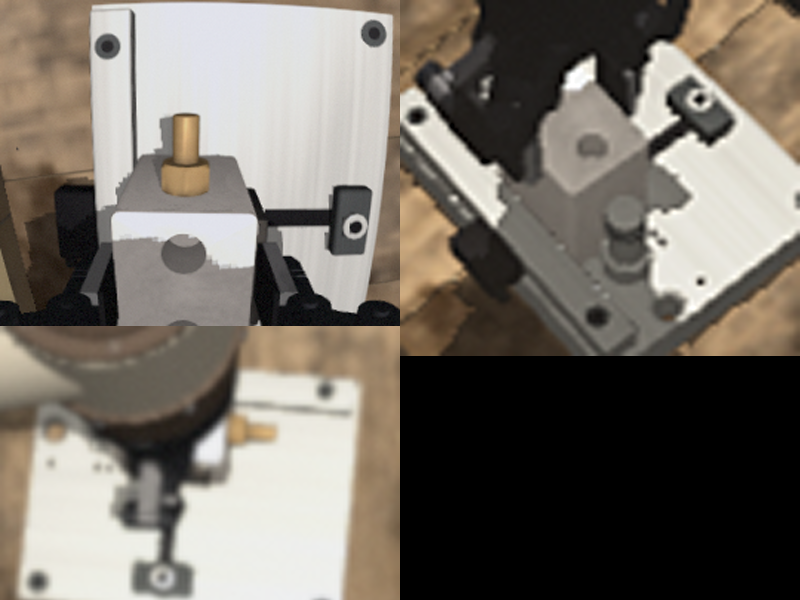

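```bash
cat > e.py <<'E'
from h import *
def edges(a,s):
    g=cv2.GaussianBlur(cv2.cvtColor(a,cv2.COLOR_BGR2GRAY),(3,1),0).astype(float)
    out=[]
    for c in(230,233,275,280):
        col=g[165:225,c];d=np.diff(col);b=165+np.argmin(d[:25])+.5;t=165+30+np.argmax(d[30:])+.5
        P=onz("wrist",[[c,b]],22,s)[0];Q=onz("wrist",[[c,t]],94,s)[0]
        f=lambda p:(p[0]-602.3)*.1148+(p[1]+120.3)*.9934
        out.append((c,b,t,round(f(P),1),round(f(Q),1)))
    print("col,botrow,toprow,bot fy,top fy",out)
if __name__=="__main__":
    s=arm.read_state();fx()
    edges(np.load("pics/w8.npy"),dict(position=np.array([628.8,-117.6,51.0]),ee_rot=s["ee_rot"]))
    edges(np.load("pics/l.npz")["a"],s)
E
python3 e.py
```

```text
fix xy [25.363  8.319] z 51.95 F [ -9.539 -11.305] 10.4 tilt [ 0.011 -0.035] yawerr -0.0031 w 47.02 24.5333
col,botrow,toprow,bot fy,top fy [(230, np.float64(176.5), np.float64(211.5), np.float64(-21.0), np.float64(-20.3)), (233, np.float64(176.5), np.float64(211.5), np.float64(-21.0), np.float64(-20.3)), (275, np.float64(177.5), np.float64(212.5), np.float64(-20.4), np.float64(-19.9)), (280, np.float64(177.5), np.float64(212.5), np.float64(-20.4), np.float64(-19.9))]
col,botrow,toprow,bot fy,top fy [(230, np.float64(173.5), np.float64(212.5), np.float64(-20.4), np.float64(-16.9)), (233, np.float64(173.5), np.float64(212.5), np.float64(-20.3), np.float64(-16.9)), (275, np.float64(174.5), np.float64(213.5), np.float64(-19.7), np.float64(-16.5)), (280, np.float64(174.5), np.float64(213.5), np.float64(-19.7), np.float64(-16.5))]
```

The scene crop shows the pin upright in hole two with the block beside it. The edges show the last y push tipped the block about 2.5° over the pin ring: bottom edge +0.7 mm, top edge +3.4 mm. I'll back off in y with down-pressure, then push lightly.

>>> {"fn": "send_rows", "kwargs": {"steps": [[[0.5, -0.2, 0.3, 0, 0], [0.2, -0.2, 0.3, 0, 0]]]}}

```text
clock: 24.7
position: [628.0, -120.3, 50.9]
ee_rot: [-0.664, 0.748, -0.012, -0.012]
contact_force: [-14.7, 19.8, 28.9]
gripper_width: 47.4
```

```bash
python3 -c "
from e import *
s=arm.read_state();fx();a,_=optics.get_image('wrist');edges(a,s)"
```

```text
fix xy [25.553  2.947] z 50.95 F [-16.84   17.965] 28.9 tilt [ 0.002 -0.034] yawerr -0.0031 w 47.4 24.7
col,botrow,toprow,bot fy,top fy [(230, np.float64(180.5), np.float64(212.5), np.float64(-21.1), np.float64(-22.7)), (233, np.float64(171.5), np.float64(212.5), np.float64(-27.3), np.float64(-22.8)), (275, np.float64(180.5), np.float64(212.5), np.float64(-21.0), np.float64(-22.7)), (280, np.float64(180.5), np.float64(212.5), np.float64(-21.0), np.float64(-22.7))]
```

>>> {"fn": "send_rows", "kwargs": {"steps": [[[-0.4, -0.3, -0.02, 0, 0]]]}}

```text
clock: 24.83
position: [628.2, -116.8, 51.4]
ee_rot: [-0.664, 0.748, -0.01, -0.015]
contact_force: [-5.8, -9.6, -0.0]
gripper_width: 47.3
```

```bash
python3 -c "
from e import *
s=arm.read_state();fx();a,_=optics.get_image('wrist');edges(a,s);fx()
g=cv2.cvtColor(a,cv2.COLOR_BGR2GRAY)
for r in range(174,190,3): print(r,g[r,216:232].tolist())"
```

```text
fix xy [25.305  6.442] z 51.35 F [ -4.62  -10.241] -0.0 tilt [-0.006 -0.036] yawerr -0.003 w 47.31 24.8333
col,botrow,toprow,bot fy,top fy [(230, np.float64(176.5), np.float64(213.5), np.float64(-20.3), np.float64(-18.6)), (233, np.float64(173.5), np.float64(213.5), np.float64(-22.4), np.float64(-18.6)), (275, np.float64(176.5), np.float64(213.5), np.float64(-20.2), np.float64(-18.5)), (280, np.float64(176.5), np.float64(213.5), np.float64(-20.2), np.float64(-18.5))]
fix xy [25.438  6.319] z 51.22 F [-6.939 -6.16 ] 3.0 tilt [-0.007 -0.037] yawerr -0.0018 w 47.42 24.8833
174 [224, 214, 159, 82, 74, 148, 225, 225, 224, 224, 224, 226, 226, 207, 177, 176]
177 [224, 212, 163, 89, 71, 149, 224, 221, 189, 159, 158, 150, 137, 139, 129, 104]
180 [223, 216, 161, 75, 74, 110, 138, 98, 100, 102, 103, 102, 103, 101, 100, 96]
183 [222, 214, 172, 100, 77, 92, 105, 106, 105, 104, 104, 108, 106, 109, 106, 105]
186 [221, 207, 139, 98, 101, 109, 110, 110, 111, 110, 110, 111, 109, 110, 110, 111]
189 [194, 173, 103, 110, 112, 112, 115, 113, 113, 115, 112, 115, 113, 114, 114, 114]
```

Both contacts are bearing (Fx -7, Fy -6, Fz about 0), but the x tilt is about 0.03 off level. One last x levelling cycle, finishing with the same gentle y row.

>>> {"fn": "send_rows", "kwargs": {"steps": [[[0.2, 0.4, 0.2, 0, 0], [0.1, 0.4, 0.5, 0, 0], [0.1, 0.5, 0.5, 0, 0], [0.1, 0.6, 0.5, 0, 0], [0.1, 0.6, 0.4, 0, 0], [0.1, 0.6, 0.4, 0, 0], [0.1, 0.6, 0.3, 0, 0], [0, 0.3, 0, 0, 0]]]}}

```text
clock: 25.55
position: [622.8, -117.2, 52.1]
ee_rot: [-0.668, 0.743, -0.037, 0.011]
contact_force: [-1.2, -0.8, -4.4]
gripper_width: 47.0
```

```bash
python3 -c "from h import *;fx()"
```

```text
fix xy [19.964  5.466] z 52.12 F [-1.062 -0.935] -4.4 tilt [ 0.07  -0.032] yawerr 0.0087 w 47.02 25.55
```

>>> {"fn": "send_rows", "kwargs": {"steps": [[[-0.05, -0.9, -0.05, 0.009, 0], [-0.1, -0.8, -0.05, 0, 0]]]}}

```text
clock: 25.72
position: [627.4, -118.1, 51.2]
ee_rot: [-0.664, 0.747, -0.027, 0.0]
contact_force: [-16.5, 3.5, 14.7]
gripper_width: 47.3
```

```bash
python3 -c "from h import *;fx()"
```

```text
fix xy [24.667  5.049] z 51.18 F [-16.761   1.573] 14.7 tilt [ 0.041 -0.036] yawerr -0.0029 w 47.25 25.7167
```

>>> {"fn": "send_rows", "kwargs": {"steps": [[[-0.3, -0.7, -0.1, 0, 0]]]}}

```text
clock: 25.8
position: [627.7, -117.4, 51.2]
ee_rot: [-0.664, 0.748, -0.022, -0.007]
contact_force: [-11.3, -5.1, 8.8]
gripper_width: 47.3
```

```bash
python3 -c "
from e import *
s=arm.read_state();fx();a,_=optics.get_image('wrist');edges(a,s);fx()
g=cv2.cvtColor(a,cv2.COLOR_BGR2GRAY)
for r in range(174,190,3): print(r,g[r,216:232].tolist())"
```

```text
fix xy [24.897  5.753] z 51.22 F [-10.642  -6.37 ] 8.8 tilt [ 0.025 -0.04 ] yawerr -0.0039 w 47.28 25.8
col,botrow,toprow,bot fy,top fy [(230, np.float64(176.5), np.float64(212.5), np.float64(-21.0), np.float64(-19.5)), (233, np.float64(176.5), np.float64(212.5), np.float64(-21.0), np.float64(-19.5)), (275, np.float64(177.5), np.float64(212.5), np.float64(-20.4), np.float64(-19.6)), (280, np.float64(176.5), np.float64(212.5), np.float64(-21.1), np.float64(-19.6))]
fix xy [25.008  5.678] z 51.14 F [-12.204  -3.951] 12.3 tilt [ 0.023 -0.041] yawerr -0.0035 w 47.42 25.85
174 [221, 214, 171, 108, 70, 83, 158, 222, 223, 221, 221, 223, 222, 222, 222, 225]
177 [219, 214, 174, 110, 73, 82, 162, 222, 221, 200, 180, 176, 164, 155, 154, 155]
180 [220, 218, 179, 121, 70, 72, 81, 92, 98, 100, 101, 100, 103, 101, 100, 100]
183 [220, 217, 184, 130, 63, 84, 100, 101, 104, 106, 107, 106, 106, 107, 104, 107]
186 [218, 218, 189, 128, 98, 104, 105, 109, 108, 110, 110, 111, 108, 111, 108, 110]
189 [218, 198, 100, 107, 112, 114, 116, 114, 111, 115, 113, 113, 111, 110, 112, 111]
```

>>> {"fn": "send_rows", "kwargs": {"steps": [[[-0.35, -0.5, -0.12, 0, 0]]]}}

```text
clock: 25.93
position: [627.9, -116.9, 51.5]
ee_rot: [-0.664, 0.748, -0.019, -0.013]
contact_force: [-6.9, -6.7, 3.6]
gripper_width: 47.2
```

```bash
python3 -c "
from e import *
s=arm.read_state();fx();a,_=optics.get_image('wrist');edges(a,s);fx()
a,_=optics.get_image('wrist');fx()
g=cv2.cvtColor(a,cv2.COLOR_BGR2GRAY)
for r in range(174,190,3): print(r,g[r,216:232].tolist())"
```

```text
fix xy [25.038  6.323] z 51.47 F [-6.121 -7.425] 3.6 tilt [ 0.011 -0.045] yawerr -0.0041 w 47.17 25.9333
col,botrow,toprow,bot fy,top fy [(230, np.float64(176.5), np.float64(213.5), np.float64(-20.6), np.float64(-18.1)), (233, np.float64(175.5), np.float64(213.5), np.float64(-21.3), np.float64(-18.1)), (275, np.float64(176.5), np.float64(213.5), np.float64(-20.6), np.float64(-18.2)), (280, np.float64(176.5), np.float64(213.5), np.float64(-20.6), np.float64(-18.2))]
fix xy [25.187  6.307] z 51.38 F [-7.688 -7.434] 7.8 tilt [ 0.009 -0.046] yawerr -0.0035 w 47.39 25.9833
fix xy [25.189  6.19 ] z 51.32 F [-8.279 -7.063] 6.8 tilt [ 0.01  -0.046] yawerr -0.0036 w 46.9 26.0333
174 [222, 217, 180, 117, 72, 103, 180, 224, 224, 224, 222, 222, 225, 223, 224, 224]
177 [222, 217, 182, 116, 69, 104, 179, 212, 173, 159, 152, 152, 153, 152, 137, 111]
180 [221, 219, 189, 129, 68, 77, 87, 94, 99, 104, 106, 103, 104, 104, 104, 101]
183 [220, 219, 194, 135, 70, 94, 104, 107, 109, 108, 110, 109, 110, 108, 109, 110]
186 [221, 206, 140, 110, 106, 110, 112, 114, 113, 111, 111, 110, 112, 110, 112, 113]
189 [154, 143, 98, 110, 113, 114, 115, 116, 116, 115, 117, 114, 115, 114, 114, 115]
```

```bash
python3 -c "
from h import *
from bench import job
fx();print(job.job_done());fx()"
```

```text
fix xy [25.189  6.19 ] z 51.32 F [-8.279 -7.063] 6.8 tilt [ 0.01  -0.046] yawerr -0.0036 w 46.9 26.0333
the job is handed in; nothing more can be done
None
the job is handed in; nothing more can be done
```

The job is handed in at 26.0 s of robot time, and the arm is still gripping the valve block pressed into the corner. I have no verdict, and the plunger being flush was not seen directly.

- **Stop pin:** the thick-stemmed steel pin is seated in the two-dot hole. It went down until the shoulder stopped it, with 13 N of push, and I let go. Later pictures show it upright with its ring on the plate.
- **Valve block:** it stands with its plain back to the fence and its port away from the pin.
- **Contact:** steady forces at the end were about 8 N into the fence, 7 N towards the pin and 7 N down. The wrist image shows no gap to the fence at the foot of the block. With the weight carried and friction low, I also measured clear pushes against both stops during the approach.
- **Yaw:** its yaw was within 0.004 rad of the fixture.

**What is less certain:**
- **Plunger:** I infer it is flush from the force, the travel and the closed gap at the fence.
- **Lean:** pushing above the low stops tipped the block more than once. I levelled it and re-seated it each time. At the end it still leans about 1.4° towards the pin and under 1° towards the fence.
- **Pin contact:** in the final pose some of the 7 N towards the pin could be friction on the plate. The block's edge position agrees with contact only to about 0.6 mm.

I did not move the slim pin, the can or the tape, but I took no last picture of them.

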